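# Set the roller gap of a peristaltic pump with a feeler gauge

## Task

The peristaltic pump needs its roller gap set with the 3 mm feeler gauge: take the gauge out of its stand, slide its blade fully down between the roller and the track shoe until the grip sits on them, and let go of it. Swing the track arm in by its post until the sprung shoe nips the blade lightly (3 to 8 N; never let gauge and shoe press on each other with over 20 N), then draw the gauge straight up and feel for it to come out with a light but definite drag, neither loose nor jammed (otherwise push it back down and correct the arm). Put the gauge back fully down in its stand, leave the arm as you set it, and do not disturb the bottle, the beaker or the timer.

Things in the scene. Friction and masses are not known exactly. Their poses are not given: they have to be found in the camera images.
- pump: Fixed peristaltic pump, head facing up: grey housing 220 x 190 mm; its top plate is 80 mm above the bench. Origin: centre of underside, z up. In its frame (mm): rotor axis at x 0, y -20; three white rollers 22 mm thick, tops 36 above the plate; the one at x 0 faces the shoe, its face at y 21, up to 3 more or less as rotors differ (in no pose). Chamber wall: top 30 above the plate.
- gap (a point): Mouth of the gap, a point fixed on the pump 36 mm above its plate, level with the tops of roller and shoe, at x 0, y 22.5 mm of the pump (1.5 mm beyond the nominal roller face); axes as the pump's. The blade goes straight down here, its width along the pump's x, its thickness along the pump's y.
- track_arm (a joint): Angle (rad) of the track arm on its upright pivot at x 75, y 49 mm of the pump. Positive is open: the shoe's face lies at y = 24 mm + 75 mm times the angle, parallel to x at 0. Starts at 0.057 to 0.075 (gap 4.3 to 11.6 mm, as rotors differ). The stiff pivot keeps the arm where it is left: moving it takes a steady 7.1 N at the post, either way.
- post (a point): Centre of the top of the upright steel post, 14 mm thick (21 mm in its lowest 27 mm), on the arm's free end 140 mm from the pivot, 66 mm tall above the plate. Pushed toward the pump's -y it closes the gap, the shoe moving 0.54 times as far. Each newton of nip on the blade adds 0.54 N to the push (2 to 4 N per mm at the post); pivot friction holds the nip when the push is taken away.
- shoe: Black track shoe, sprung (about 15 N per mm) on the inner side of the arm: flat middle 26 mm wide facing the roller, top 36 mm above the plate. Origin: middle of the foot of its face, on the plate; y points away from the roller, x along the face.
- gauge: Loose feeler gauge, 90 g: black ribbed grip 34 (x) by 18 (y) by 40 mm tall; from the middle of its underside hangs a steel blade 16 mm wide (x), 3 mm thick (y), 34 mm long, the last 3 mm thinned to 1.6. Origin: centre of the grip's underside, which seats on roller and shoe or on the stand; z up. Best gripped over the 34 mm, so that the blade finds its own place in the gap. Friction about 0.6.
- stand: Fixed white gauge stand, block 70 x 50 mm, 46 mm tall. Origin: centre of the underside; x along the slot.
- slot (a point): Centre of the mouth of the stand's slot, on its top face: slot 20 mm (along the stand's x) by 7 mm, 40 mm deep, with a 2 mm chamfer; the gauge hangs in it with its underside on the stand's top.
- bottle: Loose clear bottle with blue cap, 70 mm thick, 150 mm tall, off to the left; leave it alone. Origin: centre of its underside.
- beaker: Loose glass beaker, 68 mm wide, 90 mm tall, off to the left; leave it alone. Origin: centre of its underside.
- timer: Loose small white timer, 50 x 65 x 18 mm, off to the right; leave it alone. Origin: centre of its underside.

How it is judged (in metres and radians):
On the way, in this order (a step that is already met when the one before it is completed fails the run):
1. the blade is fully down between roller and shoe, the grip's underside within 4 mm of their tops (x of gauge in the frame of gap between -0.009 and 0.009 m and y of gauge in the frame of gap between -0.007 and 0.012 m and z of gauge in the frame of gap between -0.004 and 0.004 m and angle between gauge's own z axis and vertical below 0.3 rad), for 0.2 s.
2. with the gauge let go and still fully down, the shoe nips the blade with 3 to 8 N (x of gauge in the frame of gap between -0.009 and 0.009 m and y of gauge in the frame of gap between -0.007 and 0.012 m and z of gauge in the frame of gap between -0.004 and 0.004 m and contact force between gauge and the fingers below 0.05 N and contact force between gauge and shoe between 3 and 8 N), for 0.3 s.
3. the gripped gauge is drawn up through the gap (6 to 30 mm above its seat) while the shoe presses on the blade with 2 to 9 N (x of gauge in the frame of gap between -0.009 and 0.009 m and y of gauge in the frame of gap between -0.007 and 0.012 m and z of gauge in the frame of gap between 0.006 and 0.03 m and contact force between gauge and the fingers above 1 N and contact force between gauge and shoe between 2 and 9 N), for 0.15 s.
At the end, for the whole second after the job is handed in: The gauge hangs at rest in the stand's slot, let go, its underside within 4 mm of the stand's top, within 6 mm of the slot's centre each way and upright within 0.15 rad; the track arm stays where the drag was right (joint between -0.07 and 0.046) (x of gauge in the frame of slot between -0.006 and 0.006 m and y of gauge in the frame of slot between -0.006 and 0.006 m and z of gauge in the frame of slot between -0.004 and 0.004 m and angle between gauge's own z axis and vertical below 0.15 rad and linear speed of gauge below 0.02 m/s and contact force between gauge and the fingers below 0.05 N and value of joint track_arm between -0.07 and 0.046 rad); the robot touches nothing.
It fails at once if the arm, once swung in, is moved while the gauge is away from the gap (horizontal distance between gauge and gap above 0.03 m and value of joint track_arm below 0.045 rad and (velocity of joint track_arm above 0.03 rad/s or velocity of joint track_arm below -0.03 rad/s)).
It fails at once if the gauge and the shoe press on each other with more than 20 N (contact force between gauge and shoe above 20 N).
It fails at once if the bottle, the beaker or the timer is moved by more than 20 mm (distance of any of bottle, beaker, timer from where it was at the start of the episode above 0.02 m).
It also fails if it takes over 66 s, if anything falls off the work surface, if the arm or the gripper's body presses on something with over 40 N, if the wrist force passes 120 N, or if a joint passes its speed limit or range.

## Robot

A 6-joint arm with a two-finger parallel gripper is mounted at the origin on the work surface. World frame = base frame: x ahead of the robot, y to its left, z up, the work surface at z = 0. Lengths are in mm, angles in degrees, forces in N, time in s.
With the tool pointing down it reaches from about 350 to 850 mm from the base axis. Payload 8.1 kg.
Tool frame: the origin (TCP) lies on the mounting face of the last link; the fingertips stand 173 mm ahead of it and the grasp point (between the pads) lies 155 mm ahead of it; z points along the fingers, y is the direction in which the jaws open and shut (so a half turn about z gives the same grasp; the last joint's range is limited). The gripper opens to 85 mm and grips with 20 to 120 N. Pads are 22 mm wide; open, the fingers measure 114 mm over their backs; the gripper's body (76 mm by 85 mm) begins 54 mm behind the grasp point. The pads swing forward as they close: fully open they stand 13 mm farther back than shut.
Start: joints at [65.237, 7.471, 85.268, -0, 87.261, -4.893], TCP at [203.913, 564.293, 404.692] pointing down, gripper open.
Joint ranges: [-169.43, 169.43], [-51.17, 129.36], [1.28, 143.12], [-76.62, 256.62], [0, 156.53], [-152.29, 152.29]. Speed limits (degrees/s): [136.94, 136.94, 159.86, 180, 180, 180].

## Interface

Orientations are given as [roll, pitch, yaw] about the fixed x, y, z axes, in that order (R = Rz(yaw) Ry(pitch) Rx(roll)).
In Python, from bench import * gives the robot as it stands.
- The arm moves only by the shell command python3 -m jog 'ROWS' [FORCE]. ROWS is JSON, a list of rows, each an object of numbers: "tx", "ty", "tz": the shift along the tool's x, y, z as a fraction of full scale; "ax", "ay", "az": the turn, a rotation vector about the tool's x, y, z as a fraction of full scale; "hand": the opening, from 0 (shut) to 1 (fully open). A call has 1 to 5 rows; each row is the pose to reach, as a shift and turn from the pose commanded when the call began, along the tool's axes at that moment; what a row does not reach only later rows make up. Full scale, the value 1, is 150 mm for a shift and 45 degrees for a turn. A row lasts 1/12 s, in which the tool goes at most 41.7 mm and 7.16 degrees, less where a joint would pass 70% of its speed; a pose out of reach is approached as far as the arm can. A call with a number of a shift or a turn outside -1 to 1 is refused whole. A call with a gripper value outside its range is refused whole. The fingers move at their own pace and stop on an object; FORCE is the grip in N (left out, the last holds). Time passes only in rows, so rows that repeat a pose let the fingers close. It gives the time, the measured TCP pose, the force and the opening at its end, in the units of the state.
- sense(): the state, without advancing time (a new reading comes with each control period).
- snapshot(name): name is "scene" or "top" or "wrist"; returns a dict with "pixels" (384x512x3 uint8, red, green, blue), "z_map" (384x512 float32, mm along the optical axis (not along the pixel's ray), 0 where there is no reading), "intrinsics" (3x3 intrinsics, pixels), "R" (3x3) and "t" (3): a world point X has camera coordinates R X + t. Camera axes: x right, y down, z forward; pixel columns grow to the right and rows downward; lengths in mm; the calibration is good to about 2 mm. The wrist camera is an equidistant fisheye: a pixel r from the principal point sees the ray r / f radians off the axis. A picture is of the moment at which its call begins.
- hand_in(): hands the job in, once; it reports no verdict.
The state is a dict: "time": time; "joint_pos": joint angles; "qd": joint speeds; "joint_efforts": joint torques, N m; "tool_pos": TCP position; "tcp_rot": TCP orientation; "ft_force": force on the tool from outside, world axes, zero at the start; "wrist_torque": the same for the moment, N m; "finger_gap": finger opening in mm.
Only numpy, scipy, OpenCV 4.12 (cv2) and the standard library are available. Lean on these libraries where they do the work, as an engineer would, in place of code of your own. Each camera call takes 0.05 s, during which the arm holds its last target.

## Working session

There is one attempt and no reset: what is moved stays moved. The work goes in short steps, Python scripts to look and compute and a shell command to move; the robot and the scene stay as the last step left them, time stands still between calls to the robot, and variables do not carry over. Pictures are saved under pics/ and viewed, and the job is handed in when it is done.

```bash
ls; mkdir -p pics; python3 - <<'E'
from bench import *
import cv2,numpy as np
print(sense())
for n in ("scene","top","wrist"):
    s=snapshot(n); cv2.imwrite(f"pics/{n}0.png",s["pixels"][:,:,::-1]); np.savez(f"pics/{n}0.npz",**s)
    print(n,np.round(s["intrinsics"],1).tolist(),np.round(s["R"],3).tolist(),np.round(s["t"],1).tolist())
E
```

```text
pics
{'time': 0.0, 'joint_pos': array([ 6.52364621e+01,  7.51810005e+00,  8.53292518e+01,  1.28593143e-04,
        8.72616660e+01, -4.89466052e+00]), 'qd': array([-0.03039722,  0.09816361, -0.02933816,  0.05967498, -0.05734547,
        0.04630065]), 'joint_efforts': array([-6.63345945e-04, -5.69399035e+01, -5.00543010e+01, -1.54449731e-05,
        1.47143978e-02,  1.12230370e-05]), 'tool_pos': array([203.82092705, 564.08054457, 403.61319498]), 'tcp_rot': array([-1.79891391e+02, -9.42980675e-03,  1.60131107e+02]), 'ft_force': array([ 0.14542727, -0.62371465, -0.90370006]), 'wrist_torque': array([-0.00325436,  0.05388007,  0.0237994 ]), 'finger_gap': 85.52508277266618}
scene [[482.0, 0.0, 251.6], [0.0, 482.0, 186.2], [0.0, 0.0, 1.0]] [[-0.5, 0.866, -0.017], [0.628, 0.349, -0.696], [-0.597, -0.358, -0.718]] [272.5, -264.7, 1627.4]
top [[420.3, 0.0, 260.2], [0.0, 420.3, 187.3], [0.0, 0.0, 1.0]] [[-0.011, -1.0, 0.01], [-0.996, 0.01, -0.09], [0.09, -0.011, -0.996]] [4.4, 555.5, 1387.5]
wrist [[297.3, 0.0, 261.0], [0.0, 297.3, 188.5], [0.0, 0.0, 1.0]] [[0.339, 0.941, -0.001], [0.897, -0.323, 0.301], [0.283, -0.103, -0.954]] [-599.8, -39.3, 379.2]
```

View pics/scene0.png

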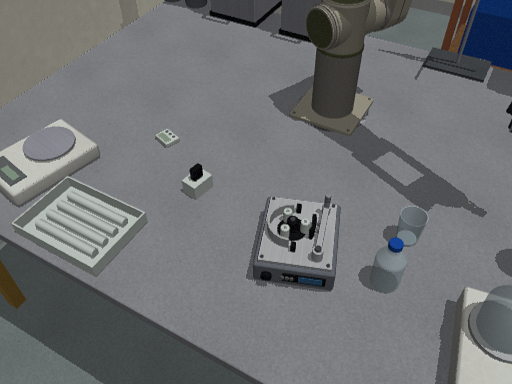

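View pics/top0.png

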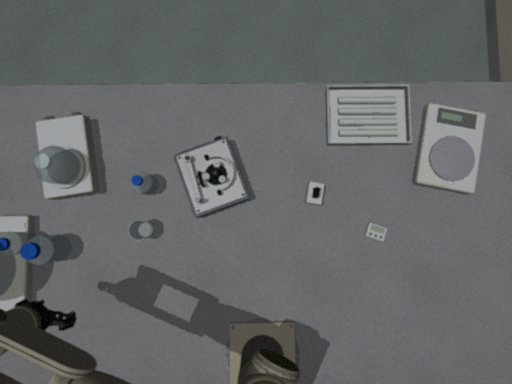

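View pics/wrist0.png

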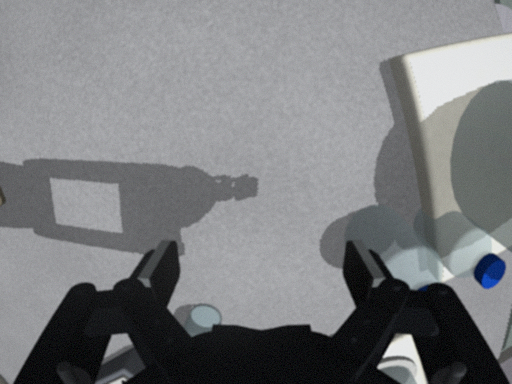

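The scene view shows the pump at about (300,240), the stand with the gauge at (197,180), the timer at (167,137), the beaker at (412,225) and the bottle at (390,268). In the top view the pump is at (212,176) and the stand at (316,193). Next I'll look closer and measure from depth.

```bash
cat > h.py <<'E'
import numpy as np,cv2
def load(n): return dict(np.load(f"pics/{n}.npz"))
def cloud(s):
    z=s["z_map"];K=s["intrinsics"];v,u=np.mgrid[0:z.shape[0],0:z.shape[1]]
    c=np.stack([(u-K[0,2])/K[0,0]*z,(v-K[1,2])/K[1,1]*z,z],-1)
    X=(c-s["t"])@s["R"]   # R^T (c-t)
    X[z<=0]=np.nan
    return X
def crop(s,u0,u1,v0,v1,k,f):
    im=s["pixels"][v0:v1,u0:u1,::-1]; cv2.imwrite(f,cv2.resize(im,None,fx=k,fy=k,interpolation=cv2.INTER_CUBIC))
E
python3 - <<'E'
from h import *
t=load("top0");s=load("scene0")
crop(t,165,260,125,225,6,"pics/tp.png");crop(t,295,335,170,215,10,"pics/ts.png");crop(s,245,350,185,295,5,"pics/sp.png")
for n,b in (("top0",t),("scene0",s)):
    X=cloud(b)
    P=X[...,2]
    for lo,hi,xr,yr,nm in ((75,86,(400,750),(-20,250),"plate"),(42,50,(350,750),(-300,-60),"standtop"),(78,92,(350,750),(-300,-60),"griptop"),(140,155,(350,750),(-20,250),"post")):
        m=(P>lo)&(P<hi)&(X[...,0]>xr[0])&(X[...,0]<xr[1])&(X[...,1]>yr[0])&(X[...,1]<yr[1])
        q=X[m]
        if len(q)==0: print(n,nm,0);continue
        r=cv2.minAreaRect(q[:,:2].astype(np.float32))
        print(n,nm,len(q),np.round(q.mean(0),1),np.round(np.median(q[:,2]),1),np.round(r[0],1),np.round(r[1],1),round(r[2],1))
E
```

```text
top0 plate 2269 [585.5 151.5  80.6] 80.6 [586.2 158.1] [211.4 179.8] 19.7
top0 standtop 214 [ 546.3 -187.4   46. ] 46.1 [ 614.2 -214.9] [ 74.9 253.8] 65.0
top0 griptop 60 [ 532.6 -182.4   86. ] 86.3 [ 532.9 -182.7] [17.7 33.6] 82.2
top0 post 16 [508.4 191.2 146.5] 146.7 [508.8 191. ] [ 9.2 12.1] 0.2
scene0 plate 2935 [604.  161.6  79.4] 79.3 [590.8 158.5] [204.5 169.9] 19.5
scene0 standtop 226 [ 549.  -180.4   45.4] 45.3 [ 611.3 -215.9] [ 74.6 239.8] 66.7
scene0 griptop 72 [ 536.7 -180.6   83.5] 83.7 [ 534.6 -182.2] [20.7 35.5] 78.3
scene0 post 27 [511.7 192.7 143.6] 143.7 [509.8 193.2] [14.5 13.2] 78.6
```

View pics/tp.png

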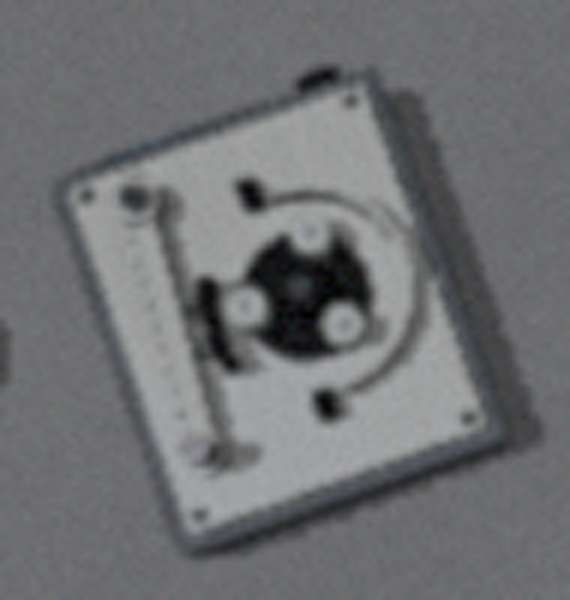

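View pics/sp.png

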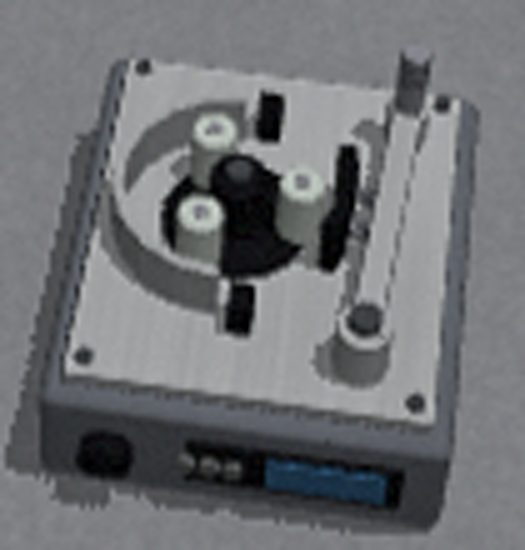

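View pics/ts.png

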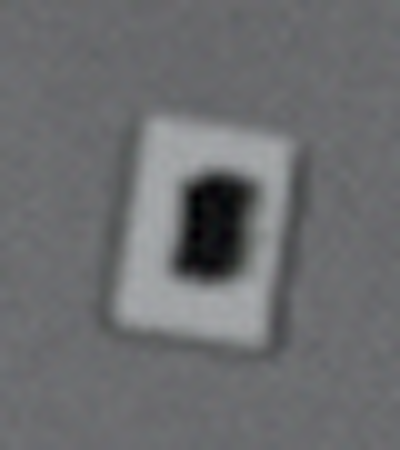

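The top view confirms the pivot at the far end (crop 135,195) and the post at the near end (195,450). So pump +x points away from the robot with yaw about 19.6°, and the gauge and stand are at yaw about −8°. Next I'll fit these and work out the wrist camera mounting.

```bash
cat >> h.py <<'E'
from scipy.spatial.transform import Rotation as Ro
def toolR(s): return Ro.from_euler('xyz',s["tcp_rot"],degrees=True).as_matrix()
def wproj(s,X):
    """fisheye project"""
    c=np.atleast_2d(X)@s["R"].T+s["t"]; r=np.hypot(c[:,0],c[:,1]); th=np.arctan2(r,c[:,2]); K=s["intrinsics"]
    return np.stack([K[0,2]+K[0,0]*th*c[:,0]/r,K[1,2]+K[1,1]*th*c[:,1]/r],-1)
def wray(s,uv):
    uv=np.atleast_2d(uv).astype(float);K=s["intrinsics"]; d=np.stack([(uv[:,0]-K[0,2])/K[0,0],(uv[:,1]-K[1,2])/K[1,1]],-1)
    th=np.hypot(*d.T)[:,None]; c=np.concatenate([np.sin(th)*d/np.maximum(th,1e-9),np.cos(th)],-1)
    return -s["R"].T@s["t"], c@s["R"]
def wplane(s,uv,z):
    o,d=wray(s,uv); return o+d*((z-o[2])/d[:,2:])
def wcloud(s):
    z=s["z_map"];v,u=np.mgrid[0:z.shape[0],0:z.shape[1]]
    K=s["intrinsics"];dx=(u-K[0,2])/K[0,0];dy=(v-K[1,2])/K[1,1];th=np.hypot(dx,dy);k=np.tan(np.minimum(th,1.5))/np.maximum(th,1e-9)
    c=np.stack([dx*k*z,dy*k*z,z],-1);X=(c-s["t"])@s["R"];X[(z<=0)|(th>1.4)]=np.nan;return X
E
python3 - <<'E'
from h import *
from bench import *
s=load("wrist0");st=sense();T=toolR(st)
o=-s["R"].T@s["t"];print("cam in tool",T.T@(o-st["tool_pos"]),"axis in tool",T.T@s["R"][2],"img x",T.T@s["R"][0])
print("grasp px",wproj(s,st["tool_pos"]+T@[0,0,155]))
# plates fits using robust edge: top image
for n in("top0","scene0"):
    X=cloud(load(n));P=X[...,2]
    m=(P>76)&(P<85)&(X[...,0]>430)&(X[...,0]<740)&(X[...,1]>30)&(X[...,1]<290)
    q=X[m][:,:2]; 
    best=None
    for a in np.arange(14,25,.25):
        c,si=np.cos(np.radians(a)),np.sin(np.radians(a));w=q@np.array([[c,-si],[si,c]])
        lo=np.percentile(w,0.7,0);hi=np.percentile(w,99.3,0)
        A=np.prod(hi-lo)
        if best is None or A<best[0]: best=(A,a,hi-lo,np.array([[c,-si],[si,c]])@((lo+hi)/2))
    print(n,best)
    for nm,lo,hi in(("roller/shoe",112,125),("post",140,152)):
        m=(P>lo)&(P<hi)&(X[...,0]>430)&(X[...,0]<740)&(X[...,1]>30)&(X[...,1]<290)
        a=np.radians(best[1]);w=(X[m][:,:2]-best[3])@np.array([[np.cos(a),-np.sin(a)],[np.sin(a),np.cos(a)]])
        print(nm,len(w)); 
        if nm=="post":print(w.mean(0))
E
```

```text
cam in tool [77.0123629   0.30837021 30.99211594] axis in tool [-3.01244434e-01  6.77360903e-04  9.53546712e-01] img x [ 5.13723302e-04  9.99999718e-01 -5.48063792e-04]
grasp px [[260.14098243 262.71605539]]
top0 (np.float64(33196.333441304436), np.float64(19.25), array([197.59350665, 168.00315964]), array([588.69645875, 158.10178952]))
roller/shoe 269
post 16
[-64.84644357  57.72434321]
scene0 (np.float64(33172.144863640395), np.float64(19.5), array([197.55332853, 167.91488713]), array([591.75051815, 159.0393505 ]))
roller/shoe 377
post 27
[-64.22168121  58.43978983]
```

```bash
python3 -m jog '[{"tx":-0.2,"ty":-0.1,"az":0.15,"hand":1},{"tx":-0.4,"ty":-0.2,"az":0.3,"hand":1},{"tx":-0.6,"ty":-0.3,"az":0.45,"hand":1},{"tx":-0.8,"ty":-0.4,"az":0.6,"hand":1},{"tx":-1,"ty":-0.48,"az":0.75,"hand":1}]' 40
```

```text
invalid input at $[0]: expected keys tx, ty, tz, ax, ay, az, hand
```

```bash
cat > g.py <<'E'
import sys
from h import *
from bench import *
st=sense();T=toolR(st)
if len(sys.argv)>5:
    x,y,z,yaw=map(float,sys.argv[2:6])
    d=T.T@(np.array([x,y,z])-st["tool_pos"]); D=T.T@Ro.from_euler('xyz',[180,0,yaw],degrees=True).as_matrix()
    print("shift frac",np.round(d/150,4),"rot frac",np.round(np.degrees(Ro.from_matrix(D).as_rotvec())/45,4))
print({k:(np.round(st[k],2).tolist()) for k in("time","tool_pos","tcp_rot","ft_force","finger_gap")})
E
python3 g.py to 582 180 403 109.5
```

```text
shift frac [-3.2413 -1.5514  0.0077] rot frac [-1.8000e-03  7.0000e-04  1.1251e+00]
{'time': 0.15, 'tool_pos': [203.86, 564.12, 403.86], 'tcp_rot': [-179.92, -0.0, 160.13], 'ft_force': [0.87, 0.86, -0.17], 'finger_gap': 85.32}
```

```bash
python3 -m jog '[{"tx":-0.2,"ty":-0.1,"tz":0,"ax":0,"ay":0,"az":0.15,"hand":1},{"tx":-0.4,"ty":-0.2,"tz":0,"ax":0,"ay":0,"az":0.3,"hand":1},{"tx":-0.6,"ty":-0.3,"tz":0,"ax":0,"ay":0,"az":0.45,"hand":1},{"tx":-0.8,"ty":-0.4,"tz":0,"ax":0,"ay":0,"az":0.6,"hand":1},{"tx":-1,"ty":-0.48,"tz":0,"ax":0,"ay":0,"az":0.75,"hand":1}]' 40; python3 g.py to 582 180 403 109.5
```

```text
time: 0.57
tool_pos: [321.1, 444.2, 404.3]
tcp_rot: [-180.0, 0.0, 126.1]
ft_force: [0.4, 0.3, 0.0]
finger_gap: 85.4
shift frac [-2.4477  0.369   0.0093] rot frac [-0.0008  0.0004  0.3683]
{'time': 0.57, 'tool_pos': [321.08, 444.17, 404.35], 'tcp_rot': [-179.96, 0.01, 126.07], 'ft_force': [0.42, 0.32, 0.05], 'finger_gap': 85.44}
```

```bash
python3 -m jog '[{"tx":-0.25,"ty":0.05,"tz":0,"ax":0,"ay":0,"az":0.1,"hand":1},{"tx":-0.5,"ty":0.1,"tz":0,"ax":0,"ay":0,"az":0.2,"hand":1},{"tx":-0.75,"ty":0.15,"tz":0,"ax":0,"ay":0,"az":0.3,"hand":1},{"tx":-1,"ty":0.2,"tz":0,"ax":0,"ay":0,"az":0.37,"hand":1},{"tx":-1,"ty":0.37,"tz":0,"ax":0,"ay":0,"az":0.37,"hand":1}]'; python3 g.py to 582 180 403 109.5
```

```text
time: 0.98
tool_pos: [456.8, 352.2, 404.4]
tcp_rot: [-179.9, 0.2, 109.2]
ft_force: [-1.5, 0.8, 0.7]
finger_gap: 85.7
shift frac [-1.3584  0.4099  0.013 ] rot frac [-0.0014  0.0042 -0.0061]
{'time': 0.98, 'tool_pos': [456.85, 352.16, 404.36], 'tcp_rot': [-179.94, 0.19, 109.22], 'ft_force': [-1.49, 0.8, 0.66], 'finger_gap': 85.66}
```

```bash
python3 -m jog '[{"tx":-0.25,"ty":0.1,"tz":0,"ax":0,"ay":0,"az":0,"hand":1},{"tx":-0.5,"ty":0.2,"tz":0,"ax":0,"ay":0,"az":0,"hand":1},{"tx":-0.75,"ty":0.3,"tz":0,"ax":0,"ay":0,"az":0,"hand":1},{"tx":-1,"ty":0.41,"tz":0,"ax":0,"ay":0,"az":0,"hand":1},{"tx":-1,"ty":0.41,"tz":0,"ax":0,"ay":0,"az":0,"hand":1}]'; python3 -m jog '[{"tx":-0.15,"ty":0,"tz":0,"ax":0,"ay":0,"az":0,"hand":1},{"tx":-0.25,"ty":0,"tz":0,"ax":0,"ay":0,"az":0,"hand":1},{"tx":-0.25,"ty":0,"tz":0,"ax":0,"ay":0,"az":0,"hand":1},{"tx":-0.25,"ty":0,"tz":0,"ax":0,"ay":0,"az":0,"hand":1}]'; python3 - <<'E'
from h import *
from bench import *
s=snapshot("wrist");st=sense();np.savez("pics/w1.npz",**s);crop(s,0,512,0,384,1.5,"pics/w1.png");print(st["tool_pos"],st["tcp_rot"])
E
```

```text
time: 1.4
tool_pos: [566.4, 231.7, 404.0]
tcp_rot: [180.0, 0.2, 109.4]
ft_force: [-0.3, 0.9, -0.1]
finger_gap: 85.0
time: 1.73
tool_pos: [575.5, 201.4, 404.5]
tcp_rot: [-180.0, -0.0, 109.6]
ft_force: [0.1, 0.4, 0.4]
finger_gap: 85.5
[575.19796383 202.10494021 404.56993798] [-1.79985830e+02 -2.38965596e-02  1.09700655e+02]
```

View pics/w1.png

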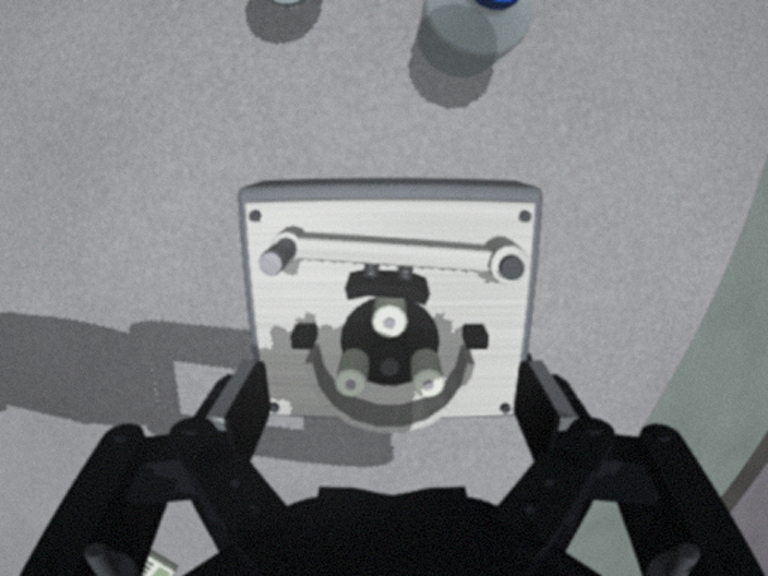

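Clear wrist view: the shoe is at (388,287), the facing roller at (388,322), the post top at (271,260) and the pivot at (510,265). I'll magnify and measure it.

```bash
python3 - <<'E'
from h import *
s=load("w1");crop(s,155,365,115,290,3.8,"pics/w1c.png")
uv=np.array([[255,216],[525,216],[274,407],[505,407]])/1.5
P=wplane(s,uv,80);print(np.round(P,1));print(P.mean(0))
d=(P[1]-P[0]);d2=P[3]-P[2];print(np.degrees(np.arctan2(d[1],d[0])),np.degrees(np.arctan2(d2[1],d2[0])),np.linalg.norm(d),np.linalg.norm(d2),np.linalg.norm(P[0]-P[2]))
E
```

```text
[[476.7 200.8  80. ]
 [650.7 262.9  80. ]
 [527.4  57.2  80. ]
 [701.3 119.7  80. ]]
[589.02994443 160.14056846  80.        ]
19.65671329427181 19.75448017493767 184.7416500338717 184.70257027618004 152.2266820103582
```

View pics/w1c.png

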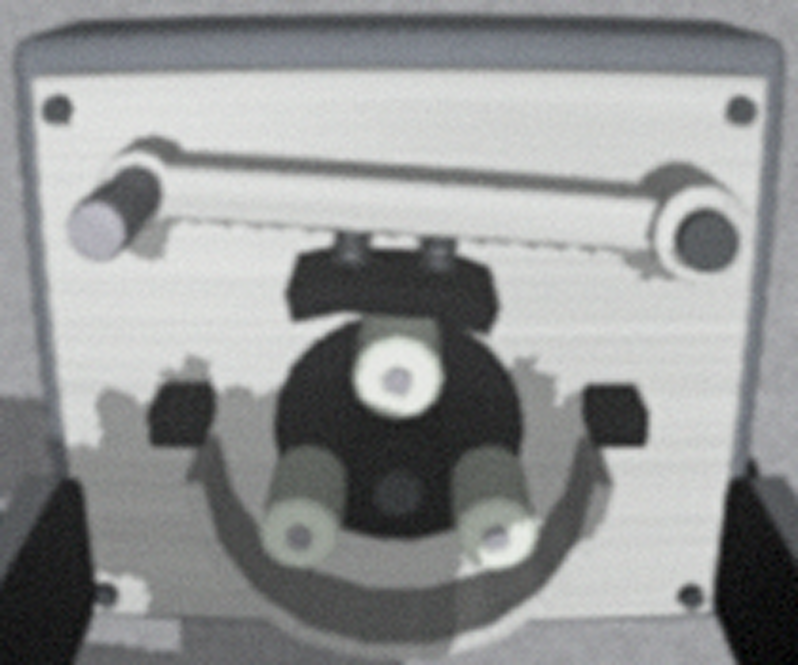

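```bash
python3 - <<'E'
from h import *
s=load("w1");c=np.array([589.03,160.14]);a=np.radians(19.7);M=np.array([[np.cos(a),-np.sin(a)],[np.sin(a),np.cos(a)]])
def pp(uv,z):
    uv=np.array(uv)/3.8+[155,115]-0.37; return np.round((wplane(s,uv,z)[:,:2]-c)@M,1)
print("roller rim",pp([[397,331],[354,375],[441,375],[397,418],[397,375],[298,537],[497,537]],116).tolist())
print("shoe front",pp([[365,313],[400,315],[437,318],[293,320],[492,330]],116).tolist())
print("post top",pp([[97,231]],146).tolist(), "pivot",pp([[707,240]],112).tolist())
X=wcloud(s);z=X[...,2]
w=(X[...,:2]-c)@M
for nm,lo,hi,xr,yr in(("plate",75,86,(-90,90),(-80,80)),("post",135,160,(-90,-40),(30,80)),("rs",108,125,(-12,12),(0,45)),("shoe",105,125,(-25,25),(24,50))):
    m=(z>lo)&(z<hi)&(w[...,0]>xr[0])&(w[...,0]<xr[1])&(w[...,1]>yr[0])&(w[...,1]<yr[1]);print(nm,m.sum(),np.median(z[m]),np.round(np.percentile(w[m],[2,50,98],axis=0),1).tolist())
E
```

```text
roller rim [[-0.3, 26.7], [-10.9, 15.2], [10.5, 15.2], [-0.4, 3.5], [-0.3, 15.2], [-26.5, -31.2], [25.8, -31.2]]
shoe front [[-8.0, 31.3], [0.4, 30.8], [9.4, 30.0], [-25.5, 29.5], [22.8, 26.9]]
post top [[-64.2, 60.1]] pivot [[75.9, 48.7]]
plate 13541 79.93966802484461 [[-87.4, -74.3], [1.4, 9.0], [87.2, 78.6]]
post 270 145.31009522093444 [[-70.8, 54.3], [-63.3, 61.1], [-57.5, 66.4]]
rs 683 115.58918624179124 [[-10.5, 5.3], [-0.4, 21.5], [10.7, 38.6]]
shoe 722 115.22615283063423 [[-23.5, 24.6], [1.0, 35.3], [23.0, 49.8]]
```

Roller face to shoe face is about 5 mm, centred at pump y ≈ 28 in the wrist camera's metric. The gap is narrow but usable. Next I go to the stand.

```bash
python3 g.py to 535 -165 400 82
```

```text
shift frac [-2.2138 -1.0773  0.0298] rot frac [-4.000e-04 -4.000e-04  6.156e-01]
{'time': 1.78, 'tool_pos': [575.2, 202.1, 404.57], 'tcp_rot': [-179.99, -0.02, 109.7], 'ft_force': [-0.32, 0.73, 0.26], 'finger_gap': 85.2}
```

```bash
python3 -m jog '[{"tx":-0.25,"ty":-0.12,"tz":0,"ax":0,"ay":0,"az":0.12,"hand":1},{"tx":-0.5,"ty":-0.24,"tz":0,"ax":0,"ay":0,"az":0.24,"hand":1},{"tx":-0.75,"ty":-0.36,"tz":0,"ax":0,"ay":0,"az":0.36,"hand":1},{"tx":-1,"ty":-0.49,"tz":0,"ax":0,"ay":0,"az":0.48,"hand":1},{"tx":-1,"ty":-0.54,"tz":0,"ax":0,"ay":0,"az":0.6156,"hand":1}]';python3 g.py to 535 -165 400 82
```

```text
time: 2.2
tool_pos: [549.3, 29.0, 404.8]
tcp_rot: [180.0, 0.1, 81.6]
ft_force: [-0.8, 0.7, 0.5]
finger_gap: 85.3
shift frac [-1.2934  0.0946  0.0351] rot frac [ 0.0008  0.0032 -0.0089]
{'time': 2.2, 'tool_pos': [549.31, 29.02, 404.77], 'tcp_rot': [179.97, 0.14, 81.6], 'ft_force': [-0.83, 0.75, 0.53], 'finger_gap': 85.32}
```

```bash
python3 -m jog '[{"tx":-0.25,"ty":0.03,"tz":0,"ax":0,"ay":0,"az":0,"hand":1},{"tx":-0.5,"ty":0.06,"tz":0,"ax":0,"ay":0,"az":0,"hand":1},{"tx":-0.75,"ty":0.09,"tz":0,"ax":0,"ay":0,"az":0,"hand":1},{"tx":-1,"ty":0.09,"tz":0,"ax":0,"ay":0,"az":0,"hand":1},{"tx":-1,"ty":0.09,"tz":0,"ax":0,"ay":0,"az":0,"hand":1}]';python3 -m jog '[{"tx":-0.15,"ty":0,"tz":0.1,"ax":0,"ay":0,"az":0,"hand":1},{"tx":-0.2,"ty":0,"tz":0.2,"ax":0,"ay":0,"az":0,"hand":1},{"tx":-0.2,"ty":0,"tz":0.2,"ax":0,"ay":0,"az":0,"hand":1},{"tx":-0.2,"ty":0,"tz":0.2,"ax":0,"ay":0,"az":0,"hand":1}]'; python3 - <<'E'
from h import *
from bench import *
s=snapshot("wrist");st=sense();np.savez("pics/w2.npz",**s);crop(s,160,360,150,300,4,"pics/w2.png");print(st["tool_pos"],st["tcp_rot"])
X=wcloud(s);z=X[...,2]
for nm,lo,hi in(("stand",42,50),("grip",80,92)):
    m=(z>lo)&(z<hi)&(abs(X[...,0]-534)<50)&(abs(X[...,1]+182)<50);q=X[m]
    r=cv2.minAreaRect(q[:,:2].astype(np.float32));print(nm,m.sum(),q.mean(0),np.median(q[:,2]),r)
E
```

```text
time: 2.62
tool_pos: [541.5, -121.4, 404.8]
tcp_rot: [180.0, 0.1, 81.8]
ft_force: [0.0, 0.0, 0.0]
finger_gap: 85.1
time: 2.95
tool_pos: [537.9, -145.7, 373.9]
tcp_rot: [-179.9, -0.1, 82.0]
ft_force: [-0.2, -0.9, -0.6]
finger_gap: 85.5
[ 538.31622695 -145.49505327  374.94393095] [-1.79978352e+02 -3.50875529e-02  8.20726155e+01]
stand 1953 [ 533.45106393 -174.57161749   45.86672347] 45.86552480513665 ((532.6860961914062, -180.59414672851562), (51.186519622802734, 69.523681640625), 79.65605926513672)
grip 636 [ 532.61699027 -178.72332562   85.23642179] 85.53511266241213 ((532.4051513671875, -179.6819610595703), (17.968961715698242, 32.795528411865234), 77.58251953125)
```

View pics/w2.png

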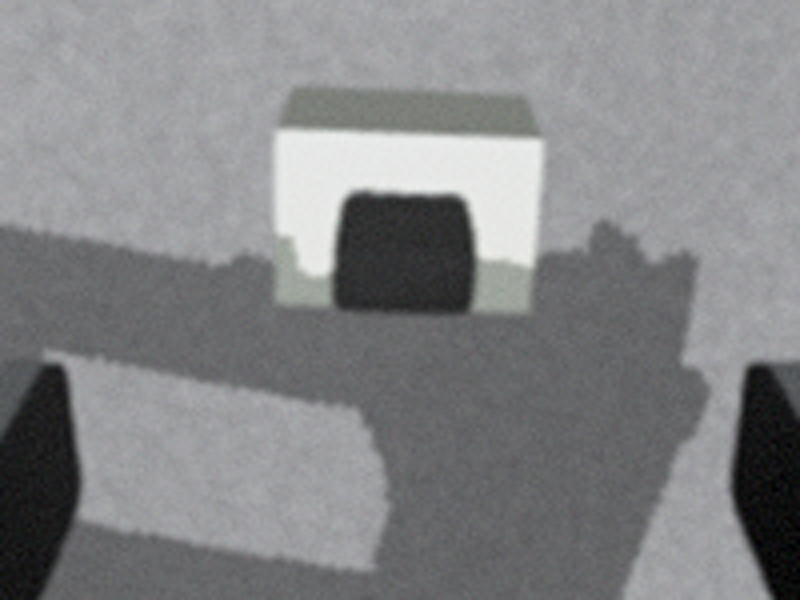

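```bash
python3 - <<'E'
from h import *
s=load("w2")
f=lambda uv,z:wplane(s,np.array(uv)/4+[160,150]-.375,z)
P=f([[275,130],[545,138],[275,305],[533,314]],46);print(P.round(1),P.mean(0))
for a,b in((0,1),(2,3),(0,2),(1,3)): d=P[b]-P[a];print(np.degrees(np.arctan2(d[1],d[0])),np.linalg.norm(d))
Q=f([[334,310],[471,314]],86);print(Q.round(1),np.linalg.norm(Q[1]-Q[0]),np.degrees(np.arctan2(*(Q[1]-Q[0])[[1,0]])))
E
```

```text
[[ 502.4 -149.8   46. ]
 [ 572.  -161.7   46. ]
 [ 493.6 -199.3   46. ]
 [ 563.7 -211.7   46. ]] [ 532.95038885 -180.63660934   46.        ]
-9.65787605616965 70.65647650232339
-10.06531086619526 71.19875243464485
-100.0473195580497 50.19713190488849
-99.4326765549399 50.7026596742581
[[ 514.9 -184.8   86. ]
 [ 547.  -190.3   86. ]] 32.641369127205564 -9.699656124866639
```

```bash
python3 g.py to 532.5 -179.5 225 80.2
```

```text
shift frac [-0.2305 -0.0068  0.9995] rot frac [-0.0005 -0.0008  0.0416]
{'time': 3.0, 'tool_pos': [538.32, -145.5, 374.94], 'tcp_rot': [-179.98, -0.04, 82.07], 'ft_force': [-0.17, 0.01, 0.45], 'finger_gap': 85.13}
```

```bash
python3 -m jog '[{"tx":-0.1,"ty":0,"tz":0.15,"ax":0,"ay":0,"az":0.02,"hand":1},{"tx":-0.23,"ty":-0.005,"tz":0.3,"ax":0,"ay":0,"az":0.04,"hand":1},{"tx":-0.23,"ty":-0.007,"tz":0.45,"ax":0,"ay":0,"az":0.04,"hand":1},{"tx":-0.23,"ty":-0.007,"tz":0.6,"ax":0,"ay":0,"az":0.04,"hand":1},{"tx":-0.23,"ty":-0.007,"tz":0.6,"ax":0,"ay":0,"az":0.04,"hand":1}]'; python3 - <<'E'
from h import *
from bench import *
s=snapshot("wrist");st=sense();np.savez("pics/w3.npz",**s);crop(s,130,390,160,384,3,"pics/w3.png");print(st["tool_pos"],st["tcp_rot"])
E
python3 g.py to 532.5 -179.5 225 80.2
```

```text
time: 3.42
tool_pos: [531.2, -179.0, 280.8]
tcp_rot: [-179.7, -0.1, 80.3]
ft_force: [-1.1, -0.2, -1.7]
finger_gap: 85.4
[ 531.87052689 -179.23800975  283.25194072] [-1.79778245e+02 -7.30675118e-02  8.02977369e+01]
shift frac [-0.0015  0.0059  0.3883] rot frac [-0.0049 -0.0016  0.0022]
{'time': 3.47, 'tool_pos': [531.87, -179.24, 283.25], 'tcp_rot': [-179.78, -0.07, 80.3], 'ft_force': [-0.82, -0.57, 0.42], 'finger_gap': 85.23}
```

View pics/w3.png

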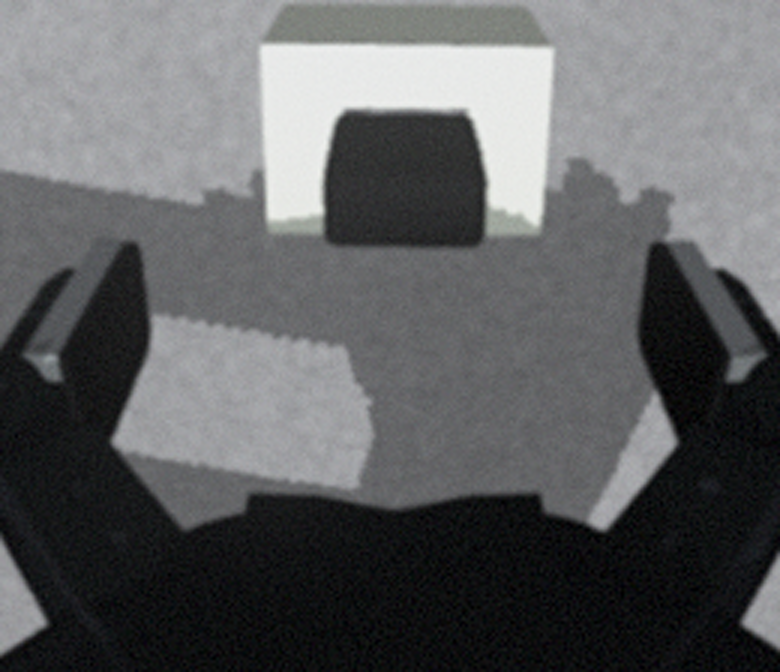

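The grip at (405,175) lies centred between the fingers and squared to them, so I descend and grasp.

```bash
python3 -m jog '[{"tx":0,"ty":0.005,"tz":0.13,"ax":0,"ay":0,"az":0,"hand":1},{"tx":0,"ty":0.005,"tz":0.26,"ax":0,"ay":0,"az":0,"hand":1},{"tx":0,"ty":0.005,"tz":0.38,"ax":0,"ay":0,"az":0,"hand":1},{"tx":0,"ty":0.005,"tz":0.38,"ax":0,"ay":0,"az":0,"hand":1},{"tx":0,"ty":0.005,"tz":0.38,"ax":0,"ay":0,"az":0,"hand":1}]';python3 -m jog '[{"tx":0,"ty":0,"tz":0,"ax":0,"ay":0,"az":0,"hand":0.5},{"tx":0,"ty":0,"tz":0,"ax":0,"ay":0,"az":0,"hand":0.3},{"tx":0,"ty":0,"tz":0,"ax":0,"ay":0,"az":0,"hand":0.2},{"tx":0,"ty":0,"tz":0,"ax":0,"ay":0,"az":0,"hand":0.1},{"tx":0,"ty":0,"tz":0,"ax":0,"ay":0,"az":0,"hand":0.1}]' 40;python3 g.py; python3 - <<'E'
from h import *
from bench import *
s=snapshot("wrist");st=sense();np.savez("pics/w4.npz",**s);crop(s,130,390,160,384,3,"pics/w4.png");print(st["tool_pos"],st["tcp_rot"])
E
```

```text
time: 3.88
tool_pos: [533.7, -180.2, 229.1]
tcp_rot: [180.0, -0.0, 80.3]
ft_force: [-0.2, 1.3, 0.4]
finger_gap: 85.3
time: 4.3
tool_pos: [533.5, -181.0, 228.9]
tcp_rot: [179.9, 0.0, 80.2]
ft_force: [-1.3, 0.9, 5.4]
finger_gap: 33.1
{'time': 4.3, 'tool_pos': [533.52, -181.0, 228.93], 'tcp_rot': [179.9, 0.03, 80.23], 'ft_force': [-1.29, 0.95, 5.36], 'finger_gap': 33.14}
[ 533.5339716  -181.01700587  228.92924374] [1.79900931e+02 2.19809360e-02 8.02231257e+01]
```

View pics/w4.png

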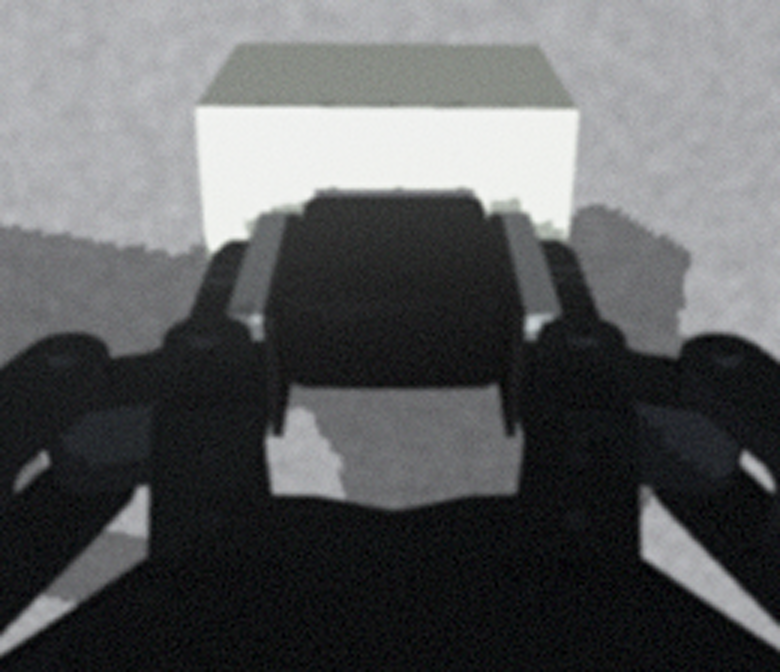

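The gauge is gripped at 33.1 mm. I lift it 150 mm and look at the blade.

```bash
python3 -m jog '[{"tx":0,"ty":0,"tz":-0.1,"ax":0,"ay":0,"az":0,"hand":0.1},{"tx":0,"ty":0,"tz":-0.25,"ax":0,"ay":0,"az":0,"hand":0.1},{"tx":0,"ty":0,"tz":-0.5,"ax":0,"ay":0,"az":0,"hand":0.1},{"tx":0,"ty":0,"tz":-0.75,"ax":0,"ay":0,"az":0,"hand":0.1},{"tx":0,"ty":0,"tz":-1,"ax":0,"ay":0,"az":0,"hand":0.1}]' 40;python3 -m jog '[{"tx":0,"ty":0,"tz":0,"ax":0,"ay":0,"az":0,"hand":0.1},{"tx":0,"ty":0,"tz":0,"ax":0,"ay":0,"az":0,"hand":0.1}]';python3 g.py; python3 - <<'E'
from h import *
from bench import *
s=snapshot("wrist");st=sense();np.savez("pics/w5.npz",**s);crop(s,190,330,180,320,5,"pics/w5.png");print(st["tool_pos"],st["tcp_rot"])
E
```

```text
time: 4.77
tool_pos: [532.6, -180.6, 378.8]
tcp_rot: [-179.9, -0.0, 80.2]
ft_force: [0.7, -0.2, -1.2]
finger_gap: 33.6
time: 4.93
tool_pos: [533.9, -181.2, 381.3]
tcp_rot: [179.6, 0.1, 80.2]
ft_force: [-0.3, 0.2, -1.3]
finger_gap: 33.6
{'time': 4.93, 'tool_pos': [533.87, -181.21, 381.31], 'tcp_rot': [179.64, 0.09, 80.22], 'ft_force': [-0.32, 0.2, -1.3], 'finger_gap': 33.59}
[ 533.20897224 -180.90748301  378.57278388] [1.79891054e+02 2.67161206e-02 8.02219437e+01]
```

View pics/w5.png

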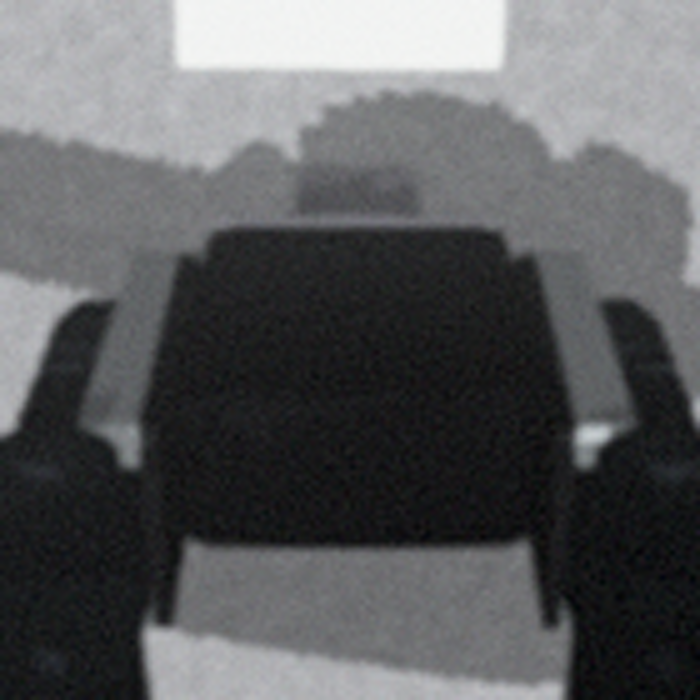

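```bash
python3 - <<'E'
from h import *
from bench import *
s=load("w5");st=sense();T=toolR(st);p=st["tool_pos"]
# use fixed cam extrinsic from this snapshot
uv=np.array([[300,168],[357,168],[416,168],[300,213],[416,213]])/5+[190,180]-.4
o,d=wray(s,uv);o=T.T@(o-p);d=d@T;print("cam",o)
for zt in(214,216.9,219):
    print(zt,np.round(o+d*((zt-o[2])/d[:,2:]),2)[:3].tolist())
# grip top edge near camera and far
uv=np.array([[210,230],[505,230],[185,545],[530,545]])/5+[190,180]-.4
o,d=wray(s,uv);o=T.T@(o-p);d=d@T
print("underside front",np.round(o+d*((183-o[2])/d[:,2:]),1)[:2].tolist(),"top back",np.round(o+d*((143-o[2])/d[:,2:]),1)[2:].tolist())
X=wcloud(s);q=((X-p)@T);
for v in (186+30,215,218,220,222,224): print(v,np.round(q[v,262],1))
E
```

```text
cam [77.37268233  1.21387254 28.2216716 ]
214 [[0.94, -5.76, 214.0], [0.94, 1.93, 214.0], [0.92, 9.9, 214.0]]
216.9 [[-0.26, -5.87, 216.9], [-0.26, 1.94, 216.9], [-0.27, 10.04, 216.9]]
219 [[-1.12, -5.95, 219.0], [-1.12, 1.95, 219.0], [-1.14, 10.14, 219.0]]
underside front [[6.0, -15.0, 183.0], [5.9, 18.8, 183.0]] top back [[-9.0, -14.7, 143.0], [-9.1, 18.2, 143.0]]
216 [  1.9   2.6 207. ]
215 [  1.8   2.6 208.8]
218 [  1.5   2.5 204.5]
220 [  1.5   2.5 201.3]
222 [  1.3   2.5 198.6]
224 [  9.9   2.3 176.8]
```

```bash
python3 g.py to 578 186 385 109.7
```

```text
shift frac [ 2.4612 -0.1211 -0.0442] rot frac [ 0.0022  0.0012 -0.6551]
{'time': 4.98, 'tool_pos': [533.21, -180.91, 378.57], 'tcp_rot': [179.89, 0.03, 80.22], 'ft_force': [-0.0, 0.82, -1.0], 'finger_gap': 33.36}
```

```bash
python3 -m jog '[{"tx":0.15,"ty":0,"tz":-0.02,"ax":0,"ay":0,"az":-0.1,"hand":0.1},{"tx":0.35,"ty":0,"tz":-0.04,"ax":0,"ay":0,"az":-0.23,"hand":0.1},{"tx":0.58,"ty":-0.02,"tz":-0.04,"ax":0,"ay":0,"az":-0.37,"hand":0.1},{"tx":0.8,"ty":-0.04,"tz":-0.04,"ax":0,"ay":0,"az":-0.51,"hand":0.1},{"tx":1,"ty":-0.06,"tz":-0.04,"ax":0,"ay":0,"az":-0.655,"hand":0.1}]';python3 g.py to 578 186 385 109.7
```

```text
time: 5.4
tool_pos: [548.9, -29.7, 381.1]
tcp_rot: [-179.8, -0.1, 110.0]
ft_force: [0.8, -0.8, -0.5]
finger_gap: 33.3
shift frac [ 1.2854  0.6738 -0.0257] rot frac [-0.0045 -0.0028  0.0066]
{'time': 5.4, 'tool_pos': [548.94, -29.75, 381.07], 'tcp_rot': [-179.8, -0.13, 110.0], 'ft_force': [0.84, -0.78, -0.53], 'finger_gap': 33.29}
```

```bash
python3 -m jog '[{"tx":0.22,"ty":0.12,"tz":0,"ax":0,"ay":0,"az":0,"hand":0.1},{"tx":0.45,"ty":0.24,"tz":0,"ax":0,"ay":0,"az":0,"hand":0.1},{"tx":0.68,"ty":0.36,"tz":0,"ax":0,"ay":0,"az":0,"hand":0.1},{"tx":0.85,"ty":0.48,"tz":0,"ax":0,"ay":0,"az":0,"hand":0.1},{"tx":1,"ty":0.6,"tz":0,"ax":0,"ay":0,"az":0,"hand":0.1}]';python3 g.py to 578 186 385 109.7;python3 -m jog '[{"tx":0.12,"ty":0.04,"tz":0,"ax":0,"ay":0,"az":0,"hand":0.1},{"tx":0.22,"ty":0.06,"tz":0,"ax":0,"ay":0,"az":0,"hand":0.1},{"tx":0.22,"ty":0.06,"tz":0,"ax":0,"ay":0,"az":0,"hand":0.1},{"tx":0.22,"ty":0.06,"tz":0,"ax":0,"ay":0,"az":0,"hand":0.1},{"tx":0.22,"ty":0.06,"tz":0,"ax":0,"ay":0,"az":0,"hand":0.1}]';python3 g.py to 578 186 385 109.7; python3 - <<'E'
from h import *
from bench import *
s=snapshot("wrist");st=sense();np.savez("pics/w6.npz",**s);crop(s,160,360,120,310,4,"pics/w6.png");print(st["tool_pos"],st["tcp_rot"])
E
```

```text
time: 5.82
tool_pos: [583.0, 142.4, 380.9]
tcp_rot: [-179.8, -0.1, 109.8]
ft_force: [0.9, 0.8, -1.1]
finger_gap: 33.6
shift frac [ 0.2846  0.0669 -0.0273] rot frac [-0.0053 -0.0014  0.0015]
{'time': 5.82, 'tool_pos': [582.98, 142.43, 380.9], 'tcp_rot': [-179.76, -0.06, 109.77], 'ft_force': [0.88, 0.78, -1.1], 'finger_gap': 33.57}
time: 6.23
tool_pos: [580.8, 173.6, 381.9]
tcp_rot: [-179.8, 0.0, 109.7]
ft_force: [0.3, 0.0, -1.4]
finger_gap: 33.4
shift frac [ 0.084   0.0099 -0.0205] rot frac [-0.0037  0.      0.    ]
{'time': 6.23, 'tool_pos': [580.85, 173.63, 381.93], 'tcp_rot': [-179.84, 0.0, 109.7], 'ft_force': [0.34, 0.04, -1.35], 'finger_gap': 33.42}
[581.01075263 173.31475737 382.45405016] [-1.79884688e+02  6.04963942e-03  1.09662182e+02]
```

View pics/w6.png

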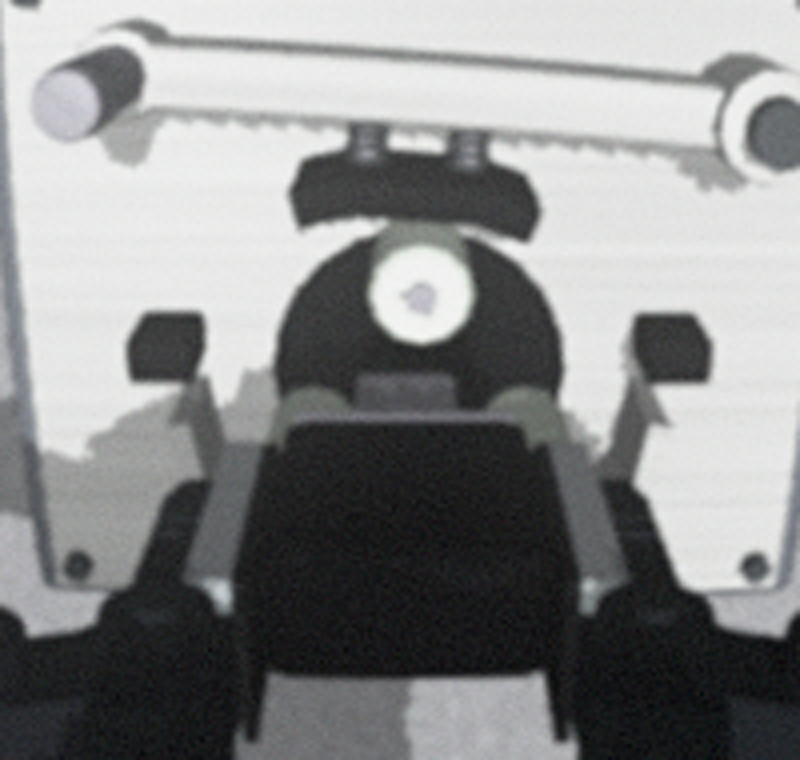

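```bash
cat >> h.py <<'E'
CO=np.array([77.0,.3,31.0])
CR=np.array([[0.0005,.9999997,-.0005],[0,0,0],[-.30124,.00068,.953547]]);CR[1]=np.cross(CR[2],CR[0])
def tray(s,uv,zt):
    uv=np.atleast_2d(uv).astype(float);K=s["intrinsics"]; d=np.stack([(uv[:,0]-K[0,2])/K[0,0],(uv[:,1]-K[1,2])/K[1,1]],-1)
    th=np.hypot(*d.T)[:,None]; c=np.concatenate([np.sin(th)*d/np.maximum(th,1e-9),np.cos(th)],-1)@CR
    return CO+c*((zt-CO[2])/c[:,2:])
E
python3 - <<'E'
from h import *
s=load("w6");f=lambda uv,z:np.round(tray(s,np.array(uv)/4+[160,120]-.375,z),2).tolist()
o=-s["R"].T@s["t"];print("cam world",o)
H=o[2]+31-116;print("TCP above mouth",H)
print("tip",f([[357,374],[406,374],[456,374]],216.9))
print("roller top front/center/back",f([[421,241],[421,292],[421,345],[369,293],[474,293]],H))
print("shoe edge",f([[380,221],[421,223],[462,227],[300,226],[530,238]],H))
print("plate screws",f([[78,565],[755,566]],H+36))
w5=load("w5");print("tip w5",np.round(tray(w5,np.array([[300,168],[357,168],[416,168]])/5+[190,180]-.4,216.9),2).tolist())
X=wcloud(s);
for v in range(168,200): print(v,np.round(X[v,265],1).tolist(),end=';')
E
```

```text
cam world [555.11490956 246.60329862 351.07280169]
TCP above mouth 266.0728016922762
tip [[0.8, -7.74, 216.9], [0.82, 0.53, 216.9], [0.81, 8.97, 216.9]]
roller top front/center/back [[10.14, 3.65, 266.07], [-0.9, 3.7, 266.07], [-12.71, 3.76, 266.07], [-1.12, -7.13, 266.07], [-1.12, 14.76, 266.07]]
shoe edge [[14.39, -4.75, 266.07], [13.97, 3.64, 266.07], [13.13, 12.04, 266.07], [13.35, -21.19, 266.07], [10.82, 26.12, 266.07]]
plate screws [[-91.39, -88.65, 302.07], [-92.02, 96.19, 302.07]]
tip w5 [[0.75, -7.26, 216.9], [0.76, 0.44, 216.9], [0.75, 8.41, 216.9]]
168 [576.7, 193.8, 115.3];169 [577.1, 193.0, 114.9];170 [577.2, 192.5, 116.1];171 [577.5, 191.7, 116.1];172 [577.9, 190.7, 115.5];173 [578.1, 190.2, 116.4];174 [578.4, 189.2, 115.9];175 [580.7, 183.4, 95.6];176 [580.8, 183.1, 97.8];177 [580.7, 183.3, 101.9];178 [580.7, 183.2, 104.7];179 [580.7, 183.2, 108.0];180 [580.5, 183.7, 113.0];181 [580.6, 183.3, 114.6];182 [580.8, 182.7, 115.5];183 [581.2, 181.7, 114.6];184 [581.3, 181.2, 116.0];185 [581.7, 180.2, 115.3];186 [582.0, 179.4, 115.3];187 [582.3, 178.6, 115.1];188 [582.6, 177.7, 115.0];189 [582.7, 177.3, 116.4];190 [583.1, 176.3, 115.9];191 [583.2, 176.0, 117.7];192 [583.5, 175.2, 117.7];193 [583.7, 174.6, 118.2];194 [584.2, 173.3, 116.8];195 [584.3, 172.8, 117.9];196 [584.7, 171.8, 117.3];197 [585.0, 171.0, 117.4];198 [585.2, 170.4, 118.0];199 [585.9, 168.6, 115.1];
```

```bash
cat >> h.py <<'E'
def tcloud(s):
    "cloud in tool axes via nominal camera mounting"
    z=s["z_map"];v,u=np.mgrid[0:z.shape[0],0:z.shape[1]]
    K=s["intrinsics"];dx=(u-K[0,2])/K[0,0];dy=(v-K[1,2])/K[1,1];th=np.hypot(dx,dy);k=np.tan(np.minimum(th,1.5))/np.maximum(th,1e-9)
    c=np.stack([dx*k*z,dy*k*z,z],-1);X=c@CR+CO;X[(z<=0)|(th>1.4)]=np.nan;return X
E
python3 - <<'E'
from h import *
for n,r,cu in(("w6",range(208,228),262),("w5",range(210,230),262)):
    q=tcloud(load(n))
    print(n)
    for v in r: print(v,np.round(np.nanmedian(q[v,cu-7:cu+8],axis=0),1).tolist(),end=';')
q=tcloud(load("w6"));print()
for cu in(258,265,272):
    for v in range(166,186): print(v,np.round(q[v,cu],1).tolist(),end=';')
    print()
E
```

```text
w6
208 [-19.2, 1.4, 277.7];209 [-19.1, 1.4, 275.1];210 [-19.0, 1.4, 272.5];211 [-18.8, 1.3, 269.6];212 [-19.2, 1.3, 268.2];213 [0.8, 1.1, 217.2];214 [1.5, 1.1, 213.7];215 [1.4, 1.1, 212.1];216 [1.5, 1.1, 210.2];217 [1.3, 1.1, 209.0];218 [1.4, 1.1, 207.1];219 [1.4, 1.1, 205.5];220 [1.4, 1.1, 203.9];221 [1.4, 1.1, 202.4];222 [1.4, 1.1, 200.8];223 [8.9, 1.0, 182.6];224 [9.2, 1.0, 180.6];225 [8.8, 1.0, 180.1];226 [8.8, 1.0, 178.9];227 [8.8, 1.0, 177.6];w5
210 [-62.4, 1.8, 381.6];211 [-63.9, 1.8, 381.9];212 [-65.3, 1.8, 382.0];213 [0.8, 1.1, 217.2];214 [1.6, 1.1, 213.5];215 [1.5, 1.1, 212.0];216 [1.3, 1.1, 210.7];217 [1.5, 1.1, 208.5];218 [1.6, 1.1, 206.7];219 [1.5, 1.1, 205.2];220 [1.6, 1.1, 203.6];221 [1.5, 1.1, 202.2];222 [1.4, 1.1, 200.8];223 [9.2, 1.0, 181.9];224 [9.1, 1.0, 180.9];225 [8.9, 1.0, 180.0];226 [8.9, 1.0, 178.7];227 [8.8, 1.0, 177.4];228 [8.9, 1.0, 176.1];229 [8.8, 0.9, 175.0];
166 [21.6, -2.0, 267.3];167 [20.9, -2.0, 266.5];168 [20.1, -2.0, 266.3];169 [19.5, -2.0, 265.4];170 [18.7, -2.0, 265.2];171 [17.5, -2.0, 266.7];172 [16.9, -2.0, 265.7];173 [15.9, -2.0, 266.5];174 [
[... 478 characters left out ...]
];175 [8.9, 4.0, 286.4];176 [8.5, 4.0, 284.2];177 [8.7, 3.9, 280.1];178 [8.6, 3.9, 277.4];179 [8.6, 3.9, 274.0];180 [9.2, 3.8, 269.1];181 [8.8, 3.8, 267.5];182 [8.2, 3.8, 266.6];183 [7.1, 3.8, 267.5];184 [6.6, 3.8, 266.1];185 [5.5, 3.8, 266.7];
166 [21.4, 9.5, 268.2];167 [21.1, 9.4, 265.7];168 [20.2, 9.4, 266.2];169 [19.4, 9.4, 266.0];170 [18.5, 9.4, 266.3];171 [17.5, 9.5, 266.8];172 [16.9, 9.4, 265.7];173 [15.9, 9.5, 266.4];174 [14.8, 9.5, 267.2];175 [14.2, 9.5, 266.5];176 [5.8, 10.6, 294.5];177 [5.9, 10.4, 290.6];178 [5.8, 10.3, 287.5];179 [6.2, 10.2, 282.7];180 [6.0, 10.1, 280.1];181 [6.1, 9.9, 276.9];182 [6.5, 9.8, 272.2];183 [6.5, 9.7, 269.5];184 [6.6, 9.5, 266.0];185 [5.5, 9.6, 267.0];
```

Depth gives a clear result in tool axes: the blade centre is at x≈0.0, the roller face at 8.7 and the shoe edge at 14.4. So I shift +11.6 mm in x and +3 mm in y, lower to just above the mouth, and look again.

```bash
python3 -m jog '[{"tx":0.077,"ty":0.02,"tz":0,"ax":0,"ay":0,"az":0,"hand":0.1},{"tx":0.077,"ty":0.02,"tz":0.1,"ax":0,"ay":0,"az":0,"hand":0.1},{"tx":0.077,"ty":0.02,"tz":0.2,"ax":0,"ay":0,"az":0,"hand":0.1},{"tx":0.077,"ty":0.02,"tz":0.27,"ax":0,"ay":0,"az":0,"hand":0.1},{"tx":0.077,"ty":0.02,"tz":0.27,"ax":0,"ay":0,"az":0,"hand":0.1}]';python3 -m jog '[{"tx":0,"ty":0,"tz":0,"ax":0,"ay":0,"az":0,"hand":0.1},{"tx":0,"ty":0,"tz":0,"ax":0,"ay":0,"az":0,"hand":0.1}]'; python3 - <<'E'
from h import *
from bench import *
s=snapshot("wrist");st=sense();np.savez("pics/w7.npz",**s);crop(s,190,330,160,260,5,"pics/w7.png");print(st["tool_pos"],st["tcp_rot"])
q=tcloud(s)
for cu in(254,262,270):
    for v in range(192,226): print(v,np.round(q[v,cu],1).tolist(),end=';')
    print()
E
```

```text
time: 6.7
tool_pos: [579.2, 185.7, 340.0]
tcp_rot: [-179.7, -0.0, 109.7]
ft_force: [-0.4, -0.1, -1.8]
finger_gap: 33.2
time: 6.87
tool_pos: [580.3, 186.0, 344.0]
tcp_rot: [180.0, 0.0, 109.7]
ft_force: [-0.3, -0.4, -1.3]
finger_gap: 33.5
[580.46634696 186.07385921 344.37269885] [1.79908154e+02 9.81674980e-03 1.09686503e+02]
192 [10.6, -4.6, 232.9];193 [10.4, -4.5, 231.1];194 [10.7, -4.4, 228.0];195 [9.9, -4.5, 228.2];196 [9.0, -4.5, 228.8];197 [8.5, -4.5, 228.0];198 [7.1, -4.5, 229.7];199 [7.2, -4.5, 227.5];200 [6.4, -4.5, 227.5];201 [5.5, -4.5, 228.0];202 [4.6, -4.5, 228.3];203 [4.1, -4.5, 227.8];204 [3.3, -4.5, 227.9];205 [-4.5, -5.0, 246.6];206 [-4.1, -4.9, 243.3];207 [-4.3, -4.9, 241.6];208 [-4.2, -4.8, 239.3];209 [-4.2, -4.8, 237.1];210 [-4.1, -4.7, 235.0];211 [-4.1, -4.7, 233.0];212 [-3.8, -4.6, 230.4];213 [0.6, -4.3, 217.7];214 [1.0, -4.2, 215.0];215 [1.5, -4.2, 212.0];216 [1.6, -4.1, 210.1];217 [1.5, -4.1, 208.6];218 [1.5, -4.1, 206.9];219 [1.0, -4.1, 206.4];220 [1.5, -4.0, 203.7];221 [0.8, -4.0, 203.7];222 [1.0, -4.0, 201.8];223 [9.7, -3.4, 180.9];224 [8.9, -3.5, 181.3];225 [
[... 834 characters left out ...]
.9, 231.7];195 [9.6, 6.8, 228.9];196 [9.3, 6.7, 227.9];197 [8.5, 6.8, 227.9];198 [7.8, 6.8, 227.8];199 [7.1, 6.8, 227.7];200 [5.9, 6.8, 228.9];201 [5.4, 6.8, 228.2];202 [4.6, 6.8, 228.3];203 [3.8, 6.8, 228.5];204 [3.1, 6.8, 228.4];205 [2.2, 6.8, 228.7];206 [-7.9, 7.7, 253.1];207 [-7.9, 7.6, 250.9];208 [-8.1, 7.6, 249.3];209 [-7.9, 7.5, 246.7];210 [-7.9, 7.4, 244.4];211 [-7.9, 7.4, 242.5];212 [-7.4, 7.3, 239.1];213 [0.9, 6.5, 216.9];214 [1.7, 6.4, 213.1];215 [1.4, 6.4, 212.2];216 [1.7, 6.3, 209.8];217 [1.7, 6.3, 208.1];218 [1.2, 6.2, 207.6];219 [1.2, 6.2, 206.1];220 [1.6, 6.1, 203.5];221 [1.2, 6.1, 202.9];222 [1.4, 6.1, 200.9];223 [9.2, 5.4, 181.8];224 [9.2, 5.4, 180.5];225 [8.8, 5.4, 180.2];
```

View pics/w7.png

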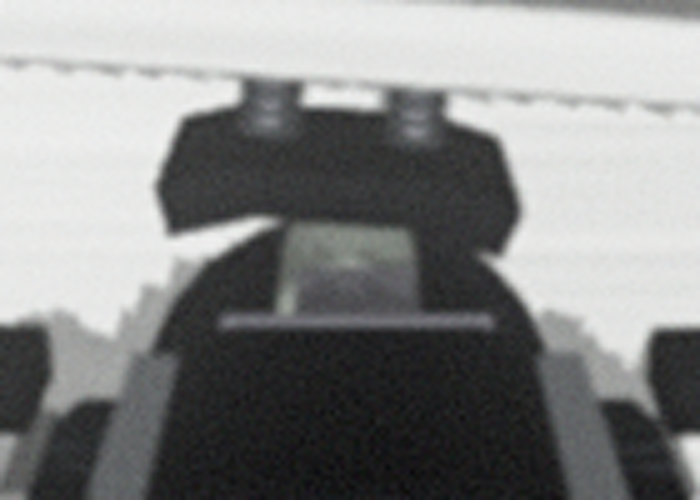

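The tip is 11 mm above the mouth. The roller face is at −3.45 and the shoe edge at about +2.8, so the blade (±1.5) is nearly centred. I lower it gradually while watching the force.

```bash
python3 -m jog '[{"tx":-0.002,"ty":-0.01,"tz":0.03,"ax":0,"ay":0,"az":0,"hand":0.1},{"tx":-0.002,"ty":-0.01,"tz":0.07,"ax":0,"ay":0,"az":0,"hand":0.1},{"tx":-0.002,"ty":-0.01,"tz":0.1,"ax":0,"ay":0,"az":0,"hand":0.1},{"tx":-0.002,"ty":-0.01,"tz":0.12,"ax":0,"ay":0,"az":0,"hand":0.1},{"tx":-0.002,"ty":-0.01,"tz":0.12,"ax":0,"ay":0,"az":0,"hand":0.1}]';python3 -m jog '[{"tx":0,"ty":0,"tz":0.02,"ax":0,"ay":0,"az":0,"hand":0.1},{"tx":0,"ty":0,"tz":0.04,"ax":0,"ay":0,"az":0,"hand":0.1},{"tx":0,"ty":0,"tz":0.06,"ax":0,"ay":0,"az":0,"hand":0.1},{"tx":0,"ty":0,"tz":0.08,"ax":0,"ay":0,"az":0,"hand":0.1},{"tx":0,"ty":0,"tz":0.08,"ax":0,"ay":0,"az":0,"hand":0.1}]'; python3 - <<'E'
from h import *
from bench import *
s=snapshot("wrist");st=sense();np.savez("pics/w8.npz",**s);crop(s,160,360,140,300,4,"pics/w8.png");print(st["tool_pos"],st["tcp_rot"],st["ft_force"])
q=tcloud(s)
for cu in(254,262,270):
    for v in range(206,228): print(v,np.round(q[v,cu],1).tolist(),end=';')
    print()
E
```

```text
time: 7.33
tool_pos: [578.4, 185.2, 323.8]
tcp_rot: [-179.9, -0.0, 109.7]
ft_force: [-0.6, 0.6, -1.0]
finger_gap: 33.5
time: 7.75
tool_pos: [578.5, 185.2, 312.2]
tcp_rot: [-179.9, -0.0, 109.7]
ft_force: [-0.1, -0.3, -1.0]
finger_gap: 33.5
[578.60314562 185.28269821 312.61438057] [-1.79947228e+02 -7.95027908e-03  1.09703677e+02] [ 0.29498427  0.25000498 -1.07082193]
206 [10.5, -4.0, 205.0];207 [10.5, -3.9, 203.3];208 [10.7, -3.9, 201.0];209 [10.6, -3.8, 199.6];210 [10.6, -3.8, 198.0];211 [10.3, -3.8, 197.0];212 [9.9, -3.8, 196.5];213 [9.6, -3.8, 195.7];214 [8.7, -3.8, 196.3];215 [8.0, -3.8, 196.3];216 [7.4, -3.8, 196.2];217 [6.5, -3.8, 196.9];218 [5.9, -3.8, 196.8];219 [5.3, -3.8, 196.5];220 [4.2, -3.8, 197.6];221 [4.0, -3.8, 196.6];222 [3.4, -3.8, 196.3];223 [8.5, -3.5, 183.4];224 [9.4, -3.4, 180.1];225 [8.6, -3.4, 180.6];226 [8.8, -3.4, 178.9];227 [9.3, -3.3, 176.3];
206 [10.2, 1.1, 205.8];207 [10.4, 1.1, 203.4];208 [10.1, 1.1, 202.7];209 [10.2, 1.0, 200.6];210 [10.4, 1.0, 198.5];211 [9.9, 1.0, 198.0];212 [9.9, 1.0, 196.6];213 [9.2, 1.0, 196.7];214 [8.9, 1.0, 195.9];215 [7.9, 1.0, 196.7];216 [7.6, 1.0, 195.7];217 [6.4, 1.0, 197.1];218 [6.4, 1.0, 195.4];219 [4.9, 1.0, 197.4];220 [4.7, 1.0, 196.3];221 [4.0, 1.0, 196.4];222 [3.3, 1.0, 196.5];223 [9.3, 1.0, 181.8];224 [9.4, 1.0, 180.2];225 [9.1, 1.0, 179.4];226 [9.0, 1.0, 178.5];227 [8.9, 1.0, 177.3];
206 [9.8, 6.1, 206.8];207 [10.1, 6.1, 204.2];208 [9.8, 6.0, 203.3];209 [10.0, 6.0, 201.1];210 [9.8, 5.9, 200.0];211 [9.9, 5.9, 198.1];212 [10.2, 5.8, 195.9];213 [9.0, 5.9, 197.2];214 [8.5, 5.9, 196.9];215 [8.1, 5.8, 196.2];216 [7.6, 5.8, 195.7];217 [6.8, 5.9, 196.0];218 [6.4, 5.8, 195.4];219 [5.5, 5.9, 196.1];220 [4.6, 5.9, 196.7];221 [4.2, 5.9, 196.0];222 [3.6, 5.9, 195.9];223 [9.0, 5.4, 182.5];224 [8.7, 5.4, 181.6];225 [9.3, 5.3, 179.0];226 [8.9, 5.3, 178.6];227 [8.8, 5.3, 177.4];
```

View pics/w8.png

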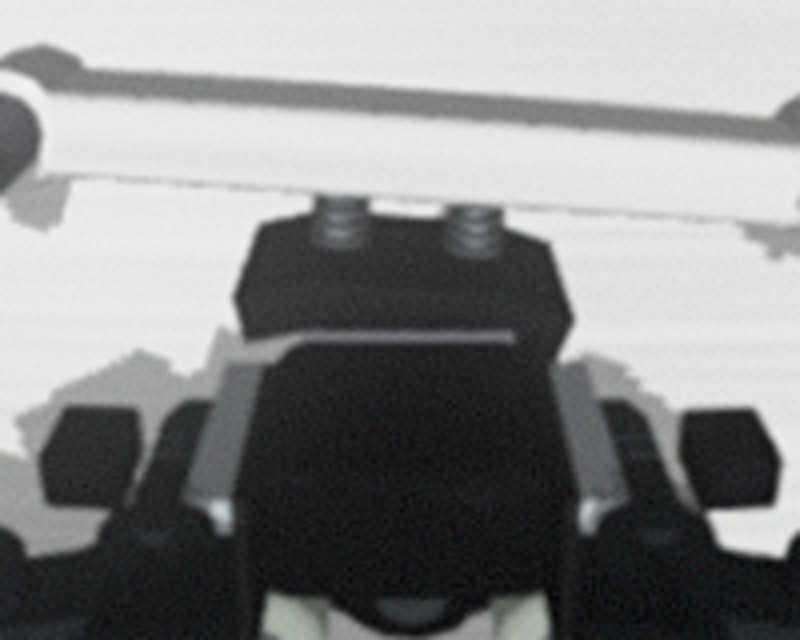

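The blade is 21 mm into the gap with no side force, and 13 mm remain.

```bash
python3 -m jog '[{"tx":0,"ty":0,"tz":0.02,"ax":0,"ay":0,"az":0,"hand":0.1},{"tx":0,"ty":0,"tz":0.04,"ax":0,"ay":0,"az":0,"hand":0.1},{"tx":0,"ty":0,"tz":0.06,"ax":0,"ay":0,"az":0,"hand":0.1},{"tx":0,"ty":0,"tz":0.075,"ax":0,"ay":0,"az":0,"hand":0.1},{"tx":0,"ty":0,"tz":0.075,"ax":0,"ay":0,"az":0,"hand":0.1}]';python3 -m jog '[{"tx":0,"ty":0,"tz":0.007,"ax":0,"ay":0,"az":0,"hand":0.1},{"tx":0,"ty":0,"tz":0.007,"ax":0,"ay":0,"az":0,"hand":0.1},{"tx":0,"ty":0,"tz":0.007,"ax":0,"ay":0,"az":0,"hand":0.1}]';python3 -m jog '[{"tx":0,"ty":0,"tz":0.005,"ax":0,"ay":0,"az":0,"hand":0.1},{"tx":0,"ty":0,"tz":0.005,"ax":0,"ay":0,"az":0,"hand":0.1},{"tx":0,"ty":0,"tz":0.005,"ax":0,"ay":0,"az":0,"hand":0.1}]'
```

```text
time: 8.22
tool_pos: [578.5, 185.3, 301.0]
tcp_rot: [-179.9, -0.0, 109.7]
ft_force: [-0.1, 0.4, -1.7]
finger_gap: 33.3
time: 8.47
tool_pos: [578.8, 185.3, 301.0]
tcp_rot: [180.0, 0.0, 109.7]
ft_force: [-0.2, 0.7, -0.5]
finger_gap: 33.7
time: 8.72
tool_pos: [578.8, 185.3, 300.2]
tcp_rot: [180.0, -0.0, 109.7]
ft_force: [0.4, 0.0, -1.4]
finger_gap: 33.5
```

```bash
python3 -m jog '[{"tx":0,"ty":0,"tz":0.006,"ax":0,"ay":0,"az":0,"hand":0.1},{"tx":0,"ty":0,"tz":0.006,"ax":0,"ay":0,"az":0,"hand":0.1},{"tx":0,"ty":0,"tz":0.006,"ax":0,"ay":0,"az":0,"hand":0.1}]';python3 -m jog '[{"tx":0,"ty":0,"tz":0.006,"ax":0,"ay":0,"az":0,"hand":0.1},{"tx":0,"ty":0,"tz":0.006,"ax":0,"ay":0,"az":0,"hand":0.1},{"tx":0,"ty":0,"tz":0.006,"ax":0,"ay":0,"az":0,"hand":0.1}]'
```

```text
time: 8.97
tool_pos: [578.8, 185.3, 299.2]
tcp_rot: [-180.0, -0.0, 109.7]
ft_force: [0.2, 0.2, -1.6]
finger_gap: 33.4
time: 9.22
tool_pos: [578.8, 185.3, 298.9]
tcp_rot: [180.0, 0.0, 109.7]
ft_force: [-2.7, -1.6, 4.6]
finger_gap: 33.6
```

Contact: the vertical force changed by about +6 N at z=298.9, where seating was expected. I release.

```bash
python3 -m jog '[{"tx":0,"ty":0,"tz":0,"ax":0,"ay":0,"az":0,"hand":0.5},{"tx":0,"ty":0,"tz":0,"ax":0,"ay":0,"az":0,"hand":0.8},{"tx":0,"ty":0,"tz":0,"ax":0,"ay":0,"az":0,"hand":0.8},{"tx":0,"ty":0,"tz":0,"ax":0,"ay":0,"az":0,"hand":0.8}]';python3 -m jog '[{"tx":0,"ty":0,"tz":-0.1,"ax":0,"ay":0,"az":0,"hand":0.8},{"tx":0,"ty":0,"tz":-0.25,"ax":0,"ay":0,"az":0,"hand":0.8},{"tx":0,"ty":0,"tz":-0.45,"ax":0,"ay":0,"az":0,"hand":0.8},{"tx":0,"ty":0,"tz":-0.6,"ax":0,"ay":0,"az":0,"hand":0.8},{"tx":0,"ty":0,"tz":-0.6,"ax":0,"ay":0,"az":0,"hand":0.8}]'; python3 - <<'E'
from h import *
from bench import *
s=snapshot("wrist");st=sense();np.savez("pics/w9.npz",**s);crop(s,130,390,110,310,3,"pics/w9.png");print(st["tool_pos"],st["tcp_rot"],st["ft_force"])
q=tcloud(s)
m=(abs(q[...,0])<60)
z=q[...,2]
print("TCPz",st["tool_pos"][2])
H=(-s["R"].T@s["t"])[2]+31
for nm,lo,hi in(("grip",148,164),("post",138,152)):
    w=H-z; m=(w>lo)&(w<hi)&(abs(q[...,0])<120)&(abs(q[...,1])<110);print(nm,m.sum(),np.round(np.nanpercentile(q[m],[3,50,97],axis=0),1).tolist())
E
```

```text
time: 9.55
tool_pos: [578.8, 185.3, 298.2]
tcp_rot: [-180.0, 0.0, 109.7]
ft_force: [0.1, 0.7, -0.8]
finger_gap: 68.6
time: 9.97
tool_pos: [580.1, 185.6, 394.9]
tcp_rot: [179.5, 0.1, 109.7]
ft_force: [0.5, 1.1, 1.8]
finger_gap: 68.5
[579.7186804  185.54043064 392.25526967] [1.79621441e+02 4.62084954e-02 1.09704011e+02] [ 0.5896133  -0.00798967  0.23906025]
TCPz 392.25526967308167
grip 1046 [[-6.7, -18.3, 238.1], [2.4, -3.2, 239.5], [9.6, 12.4, 245.7]]
post 536 [[8.8, -72.3, 243.7], [28.7, -61.1, 248.9], [39.2, 11.0, 256.5]]
```

View pics/w9.png

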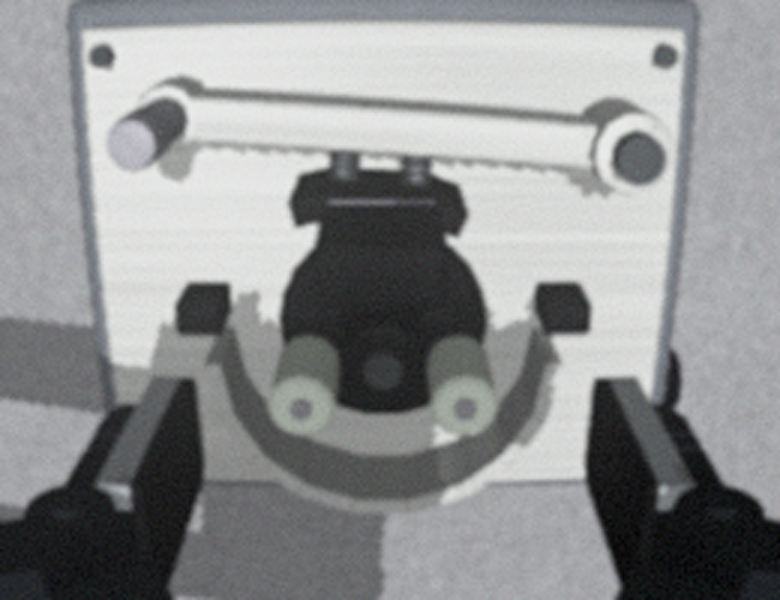

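The gauge stands seated and upright in the gap, with its underside edge line at (380,202). The post top is at (130,147). I measure the post in tool axes.

```bash
python3 - <<'E'
from h import *
s=load("w9");o=-s["R"].T@s["t"];H=o[2]+31
print(H)
f=lambda uv,z:np.round(tray(s,np.array(uv)/3+[130,110]-.33,z),1).tolist()
print("post top",f([[130,146]],H-146))
q=tcloud(s)
for v in (150,155,157,159,161,164): print(v,np.round(q[v,168:180:3],1).tolist())
E
python3 g.py
```

```text
394.94635096336395
post top [[32.4, -67.2, 248.9]]
150 [[27.7, -92.2, 314.2], [39.0, -68.4, 248.8], [39.1, -65.7, 248.1], [38.7, -63.9, 249.9]]
155 [[35.2, -71.1, 248.8], [35.2, -68.6, 248.5], [35.2, -66.0, 248.2], [35.0, -63.7, 248.7]]
157 [[33.5, -71.4, 249.3], [33.4, -68.9, 249.3], [33.5, -66.3, 248.7], [33.5, -63.7, 248.3]]
159 [[32.2, -71.1, 248.0], [32.0, -68.8, 248.6], [31.9, -66.5, 248.9], [32.0, -63.8, 248.2]]
161 [[30.4, -71.4, 248.8], [30.3, -69.1, 249.1], [30.4, -66.5, 248.7], [30.4, -63.9, 248.2]]
164 [[27.8, -71.9, 249.7], [28.1, -69.0, 248.4], [28.0, -66.7, 248.8], [27.9, -64.3, 248.8]]
{'time': 10.02, 'tool_pos': [579.72, 185.54, 392.26], 'tcp_rot': [179.62, 0.05, 109.7], 'ft_force': [0.59, -0.01, 0.24], 'finger_gap': 68.54}
```

```bash
python3 -m jog '[{"tx":0.15,"ty":-0.15,"tz":0,"ax":0,"ay":0,"az":0,"hand":0.4},{"tx":0.3,"ty":-0.3,"tz":0,"ax":0,"ay":0,"az":0,"hand":0},{"tx":0.42,"ty":-0.447,"tz":0,"ax":0,"ay":0,"az":0,"hand":0},{"tx":0.42,"ty":-0.447,"tz":0,"ax":0,"ay":0,"az":0,"hand":0},{"tx":0.42,"ty":-0.447,"tz":0,"ax":0,"ay":0,"az":0,"hand":0}]' 60;python3 -m jog '[{"tx":0,"ty":0,"tz":0.1,"ax":0,"ay":0,"az":0,"hand":0},{"tx":0,"ty":0,"tz":0.2,"ax":0,"ay":0,"az":0,"hand":0},{"tx":0,"ty":0,"tz":0.2,"ax":0,"ay":0,"az":0,"hand":0},{"tx":0,"ty":0,"tz":0.2,"ax":0,"ay":0,"az":0,"hand":0}]'; python3 - <<'E'
from h import *
from bench import *
s=snapshot("wrist");st=sense();np.savez("pics/w10.npz",**s);crop(s,100,400,110,384,2.6,"pics/w10.png");print(st["tool_pos"],st["tcp_rot"],st["ft_force"])
E
```

```text
time: 10.43
tool_pos: [493.2, 222.5, 387.2]
tcp_rot: [-179.9, 0.0, 109.8]
ft_force: [0.4, 0.2, -0.0]
finger_gap: 7.7
time: 10.77
tool_pos: [494.6, 221.5, 357.0]
tcp_rot: [-179.8, 0.0, 109.7]
ft_force: [0.5, 0.3, 0.7]
finger_gap: -0.1
[494.89022547 221.63481039 358.12361614] [-1.79944319e+02  5.95031336e-03  1.09664058e+02] [ 0.9434328  -0.17233036 -0.01407089]
```

View pics/w10.png

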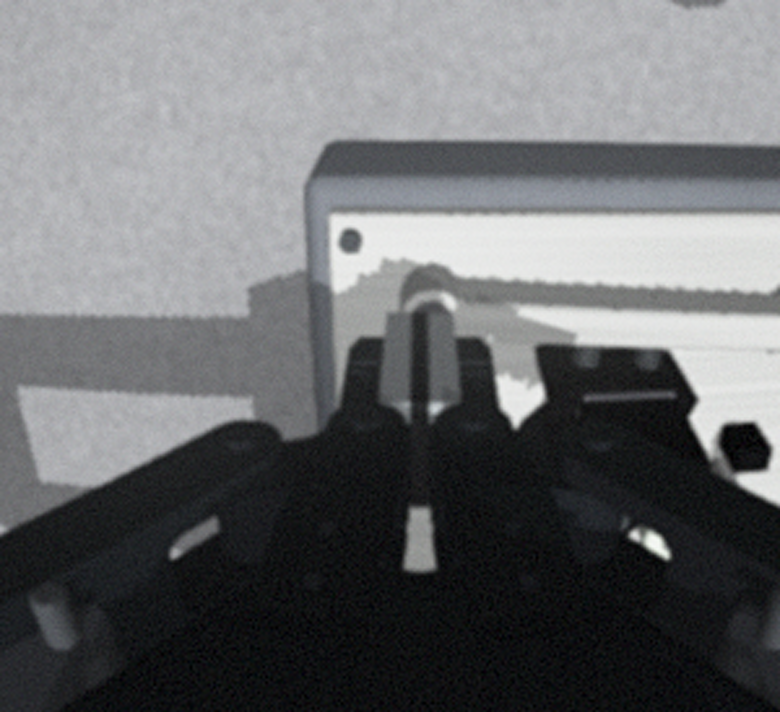

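The shut fingers stand outside the post, which is hidden behind them; its foot is at (430,290). I go down and then approach.

```bash
python3 -m jog '[{"tx":0,"ty":0,"tz":0.12,"ax":0,"ay":0,"az":0,"hand":0},{"tx":0,"ty":0,"tz":0.24,"ax":0,"ay":0,"az":0,"hand":0},{"tx":0,"ty":0,"tz":0.36,"ax":0,"ay":0,"az":0,"hand":0},{"tx":0,"ty":0,"tz":0.42,"ax":0,"ay":0,"az":0,"hand":0},{"tx":0,"ty":0,"tz":0.42,"ax":0,"ay":0,"az":0,"hand":0}]';python3 -m jog '[{"tx":-0.02,"ty":0,"tz":0,"ax":0,"ay":0,"az":0,"hand":0},{"tx":-0.04,"ty":0,"tz":0,"ax":0,"ay":0,"az":0,"hand":0},{"tx":-0.05,"ty":0,"tz":0,"ax":0,"ay":0,"az":0,"hand":0},{"tx":-0.05,"ty":0,"tz":0,"ax":0,"ay":0,"az":0,"hand":0}]'; python3 - <<'E'
from h import *
from bench import *
s=snapshot("wrist");st=sense();np.savez("pics/w11.npz",**s);crop(s,100,400,110,384,2.6,"pics/w11.png");print(st["tool_pos"],st["tcp_rot"],st["ft_force"])
F=[]
E
```

```text
time: 11.23
tool_pos: [494.0, 221.6, 293.6]
tcp_rot: [-179.8, -0.0, 109.7]
ft_force: [-0.5, 0.4, 0.4]
finger_gap: -0.1
time: 11.57
tool_pos: [497.6, 214.7, 296.7]
tcp_rot: [179.9, 0.0, 109.7]
ft_force: [-0.4, 0.2, -0.1]
finger_gap: -0.2
[497.44293136 214.80114146 296.46488791] [1.79898357e+02 6.71698194e-03 1.09676843e+02] [ 0.15236626 -0.81471963 -0.43130882]
```

View pics/w11.png

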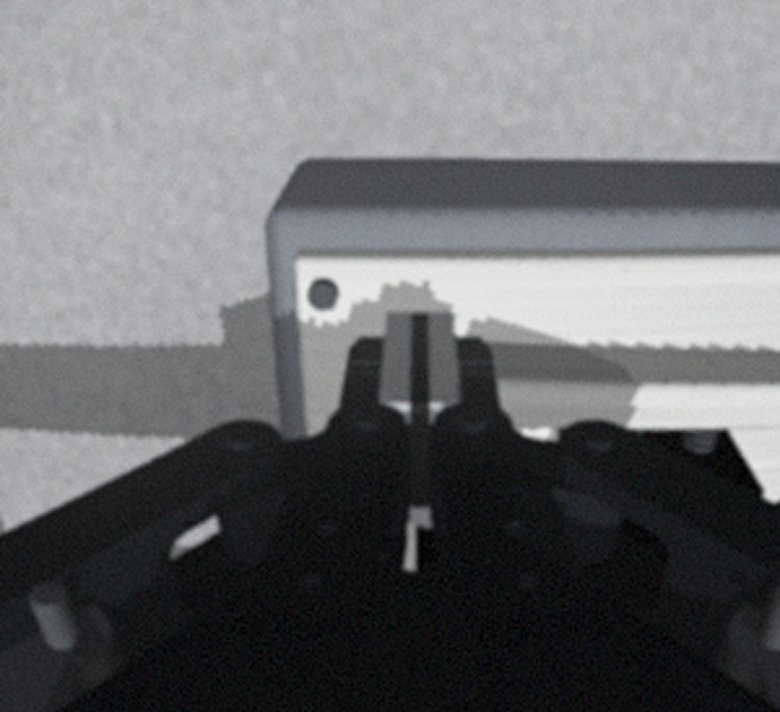

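```bash
cat > f.py <<'E'
import sys
from h import *
from bench import *
n=int(sys.argv[1]) if len(sys.argv)>1 else 3
a=np.radians(19.7);N=np.array([-np.sin(a),np.cos(a),0]);E=np.array([np.cos(a),np.sin(a),0])
F=[];P=[]
for i in range(n):
    snapshot("top"); s=sense(); F.append(s["ft_force"]);P.append(s["tool_pos"])
F=np.array(F);P=np.array(P)
print("push(N)",np.round(F@N,2),"mean",round((F@N).mean(),2),"side",round((F@E).mean(),2),"z",np.round(F[:,2],1),"pos n %.2f z %.2f"%((P@N).mean(),P[:,2].mean()),"t",round(float(s["time"]),2))
E
python3 f.py 3
python3 -m jog '[{"tx":-0.013,"ty":0,"tz":0,"ax":0,"ay":0,"az":0,"hand":0},{"tx":-0.02,"ty":0,"tz":0,"ax":0,"ay":0,"az":0,"hand":0},{"tx":-0.02,"ty":0,"tz":0,"ax":0,"ay":0,"az":0,"hand":0}]';python3 f.py 2
```

```text
push(N) [-0.46  0.64  0.06] mean 0.08 side -0.64 z [ 0.6  0.2 -0.5] pos n 34.77 z 295.98 t 11.77
time: 12.02
tool_pos: [498.0, 212.0, 295.3]
tcp_rot: [-180.0, 0.0, 109.7]
ft_force: [-0.0, 0.3, 0.3]
finger_gap: 0.0
push(N) [0.05 1.14] mean 0.6 side -0.74 z [ 0.1 -0.7] pos n 31.79 z 295.31 t 12.12
```

```bash

python3 -m jog '[{"tx":-0.01,"ty":0,"tz":0,"ax":0,"ay":0,"az":0,"hand":0},{"tx":-0.013,"ty":0,"tz":0,"ax":0,"ay":0,"az":0,"hand":0},{"tx":-0.013,"ty":0,"tz":0,"ax":0,"ay":0,"az":0,"hand":0}]';python3 f.py 2
python3 -m jog '[{"tx":-0.007,"ty":0,"tz":0,"ax":0,"ay":0,"az":0,"hand":0},{"tx":-0.007,"ty":0,"tz":0,"ax":0,"ay":0,"az":0,"hand":0},{"tx":-0.007,"ty":0,"tz":0,"ax":0,"ay":0,"az":0,"hand":0}]';python3 f.py 2
```

```text
time: 12.37
tool_pos: [498.6, 210.2, 295.3]
tcp_rot: [-180.0, 0.0, 109.7]
ft_force: [-0.4, -0.3, 0.3]
finger_gap: 0.1
push(N) [ 0.54 -0.18] mean 0.18 side -0.0 z [-0.6  0. ] pos n 29.85 z 295.32 t 12.47
time: 12.72
tool_pos: [498.8, 209.7, 295.4]
tcp_rot: [180.0, -0.1, 109.7]
ft_force: [-1.4, 2.8, 0.7]
finger_gap: -0.2
push(N) [6.55 6.07] mean 6.31 side 0.39 z [0.2 0.1] pos n 29.32 z 295.33 t 12.82
```

```bash

python3 -m jog '[{"tx":-0.005,"ty":0,"tz":0,"ax":0,"ay":0,"az":0,"hand":0},{"tx":-0.01,"ty":0,"tz":0,"ax":0,"ay":0,"az":0,"hand":0},{"tx":-0.01,"ty":0,"tz":0,"ax":0,"ay":0,"az":0,"hand":0}]';python3 f.py 2
python3 -m jog '[{"tx":-0.005,"ty":0,"tz":0,"ax":0,"ay":0,"az":0,"hand":0},{"tx":-0.007,"ty":0,"tz":0,"ax":0,"ay":0,"az":0,"hand":0},{"tx":-0.007,"ty":0,"tz":0,"ax":0,"ay":0,"az":0,"hand":0}]';python3 f.py 2
```

```text
time: 13.07
tool_pos: [499.2, 208.5, 295.3]
tcp_rot: [-180.0, -0.1, 109.7]
ft_force: [-3.3, 5.7, 1.2]
finger_gap: 0.4
push(N) [6.25 7.37] mean 6.81 side -0.57 z [0.7 0.9] pos n 28.01 z 295.33 t 13.17
time: 13.42
tool_pos: [499.4, 207.5, 295.3]
tcp_rot: [-180.0, -0.1, 109.7]
ft_force: [-3.2, 6.6, 1.3]
finger_gap: 0.0
push(N) [7.14 7.14] mean 7.14 side -1.15 z [0.9 1.1] pos n 27.03 z 295.34 t 13.52
```

```bash

python3 -m jog '[{"tx":-0.005,"ty":0,"tz":0,"ax":0,"ay":0,"az":0,"hand":0},{"tx":-0.007,"ty":0,"tz":0,"ax":0,"ay":0,"az":0,"hand":0},{"tx":-0.007,"ty":0,"tz":0,"ax":0,"ay":0,"az":0,"hand":0}]';python3 f.py 2
python3 -m jog '[{"tx":-0.003,"ty":0,"tz":0,"ax":0,"ay":0,"az":0,"hand":0},{"tx":-0.005,"ty":0,"tz":0,"ax":0,"ay":0,"az":0,"hand":0},{"tx":-0.005,"ty":0,"tz":0,"ax":0,"ay":0,"az":0,"hand":0}]';python3 f.py 2
```

```text
time: 13.77
tool_pos: [499.7, 206.5, 295.3]
tcp_rot: [-180.0, -0.1, 109.7]
ft_force: [-3.6, 5.6, 1.6]
finger_gap: 0.2
push(N) [7.37 6.9 ] mean 7.13 side -1.86 z [0.9 1.7] pos n 26.01 z 295.32 t 13.87
time: 14.12
tool_pos: [500.0, 205.9, 295.3]
tcp_rot: [-180.0, -0.1, 109.7]
ft_force: [-4.6, 6.1, 1.4]
finger_gap: -0.2
push(N) [6.6  7.28] mean 6.94 side -1.92 z [1.1 2.2] pos n 25.28 z 295.33 t 14.22
```

```bash

python3 -m jog '[{"tx":-0.002,"ty":0,"tz":0,"ax":0,"ay":0,"az":0,"hand":0},{"tx":-0.004,"ty":0,"tz":0,"ax":0,"ay":0,"az":0,"hand":0},{"tx":-0.004,"ty":0,"tz":0,"ax":0,"ay":0,"az":0,"hand":0}]';python3 f.py 3
python3 -m jog '[{"tx":-0.002,"ty":0,"tz":0,"ax":0,"ay":0,"az":0,"hand":0},{"tx":-0.003,"ty":0,"tz":0,"ax":0,"ay":0,"az":0,"hand":0},{"tx":-0.003,"ty":0,"tz":0,"ax":0,"ay":0,"az":0,"hand":0}]';python3 f.py 3
```

```text
time: 14.47
tool_pos: [500.1, 205.3, 295.3]
tcp_rot: [-179.9, -0.1, 109.7]
ft_force: [-5.7, 6.9, 1.4]
finger_gap: 0.3
push(N) [7.64 6.86 7.75] mean 7.42 side -2.07 z [1.1 1.5 1.1] pos n 24.75 z 295.31 t 14.62
time: 14.87
tool_pos: [500.2, 205.1, 295.3]
tcp_rot: [-179.9, -0.1, 109.7]
ft_force: [-5.1, 7.5, 1.2]
finger_gap: 0.2
push(N) [8.9  8.58 8.27] mean 8.58 side -2.11 z [1.8 1.9 2.2] pos n 24.47 z 295.31 t 15.02
```

The push is rising above the 7.1 N plateau, so the nip has begun. I continue in fine steps toward about 10 N.

```bash

python3 -m jog '[{"tx":-0.001,"ty":0,"tz":0,"ax":0,"ay":0,"az":0,"hand":0},{"tx":-0.002,"ty":0,"tz":0,"ax":0,"ay":0,"az":0,"hand":0},{"tx":-0.002,"ty":0,"tz":0,"ax":0,"ay":0,"az":0,"hand":0}]';python3 f.py 5
```

```text
time: 15.27
tool_pos: [500.3, 204.9, 295.3]
tcp_rot: [-179.9, -0.1, 109.7]
ft_force: [-5.6, 7.8, 2.2]
finger_gap: -0.0
push(N) [8.3  8.13 9.17 9.1  8.64] mean 8.67 side -2.17 z [1.1 2.3 2.6 2.5 2.5] pos n 24.26 z 295.31 t 15.52
```

```bash

python3 -m jog '[{"tx":-0.001,"ty":0,"tz":0,"ax":0,"ay":0,"az":0,"hand":0},{"tx":-0.002,"ty":0,"tz":0,"ax":0,"ay":0,"az":0,"hand":0},{"tx":-0.002,"ty":0,"tz":0,"ax":0,"ay":0,"az":0,"hand":0}]';python3 f.py 5
```

```text
time: 15.77
tool_pos: [500.3, 204.7, 295.3]
tcp_rot: [-179.9, -0.1, 109.7]
ft_force: [-5.4, 8.7, 2.3]
finger_gap: -0.2
push(N) [ 9.73  9.72 10.21  9.94  9.03] mean 9.72 side -2.38 z [1.7 2.7 1.6 2.8 1.8] pos n 24.07 z 295.30 t 16.02
```

The push averages about 9.75 N, so the nip is roughly 5 N, mid-window. I back off straight out and go up.

```bash

python3 -m jog '[{"tx":0.03,"ty":0,"tz":0,"ax":0,"ay":0,"az":0,"hand":0},{"tx":0.08,"ty":0,"tz":0,"ax":0,"ay":0,"az":0,"hand":0},{"tx":0.14,"ty":0,"tz":0,"ax":0,"ay":0,"az":0,"hand":0},{"tx":0.14,"ty":0,"tz":0,"ax":0,"ay":0,"az":0,"hand":0}]';python3 -m jog '[{"tx":0,"ty":0,"tz":-0.15,"ax":0,"ay":0,"az":0,"hand":0},{"tx":0,"ty":0,"tz":-0.35,"ax":0,"ay":0,"az":0,"hand":0},{"tx":0,"ty":0,"tz":-0.55,"ax":0,"ay":0,"az":0,"hand":0},{"tx":0,"ty":0,"tz":-0.67,"ax":0,"ay":0,"az":0,"hand":0},{"tx":0,"ty":0,"tz":-0.67,"ax":0,"ay":0,"az":0,"hand":0}]';python3 g.py to 579 185 395 109.7
```

```text
time: 16.35
tool_pos: [493.5, 224.7, 295.4]
tcp_rot: [180.0, -0.0, 109.7]
ft_force: [-0.6, 0.3, 0.4]
finger_gap: -0.3
time: 16.77
tool_pos: [495.1, 223.9, 401.6]
tcp_rot: [179.5, 0.0, 109.7]
ft_force: [0.2, 0.8, 1.6]
finger_gap: -0.3
shift frac [-0.4327  0.439   0.0478] rot frac [0.0108 0.0008 0.0003]
{'time': 16.77, 'tool_pos': [495.06, 223.87, 401.57], 'tcp_rot': [179.51, 0.04, 109.71], 'ft_force': [0.18, 0.81, 1.57], 'finger_gap': -0.26}
```

```bash

python3 -m jog '[{"tx":-0.14,"ty":0.14,"tz":0,"ax":0,"ay":0,"az":0,"hand":0.4},{"tx":-0.28,"ty":0.29,"tz":0,"ax":0,"ay":0,"az":0,"hand":0.8},{"tx":-0.43,"ty":0.44,"tz":0,"ax":0,"ay":0,"az":0,"hand":0.8},{"tx":-0.43,"ty":0.44,"tz":0,"ax":0,"ay":0,"az":0,"hand":0.8},{"tx":-0.43,"ty":0.44,"tz":0,"ax":0,"ay":0,"az":0,"hand":0.8}]';python3 - <<'E'
from h import *
from bench import *
s=snapshot("wrist");st=sense();np.savez("pics/w12.npz",**s);crop(s,130,390,110,310,3,"pics/w12.png");print(st["tool_pos"],st["tcp_rot"],st["ft_force"])
q=tcloud(s);H=(-s["R"].T@s["t"])[2]+31;w=H-q[...,2];print("H",H)
m=(w>151)&(w<162)&(abs(q[...,0])<40)&(abs(q[...,1])<30);r=cv2.minAreaRect(q[m][:,:2].astype(np.float32));print("grip top",m.sum(),np.median(w[m]),r)
E
python3 g.py to 579 185 299 109.7
```

```text
time: 17.18
tool_pos: [578.7, 184.0, 394.2]
tcp_rot: [-179.9, 0.0, 109.6]
ft_force: [-0.5, 0.2, -0.2]
finger_gap: 60.4
[577.87860445 184.63839295 394.45404991] [-1.79874694e+02 -1.33632905e-02  1.09649959e+02] [-0.453596    0.77077566  0.17548635]
H 394.2394273824896
grip top 998 155.52431706929053 ((-0.06538677215576172, 2.4728012084960938), (18.832721710205078, 32.68354034423828), 1.2817761898040771)
shift frac [-4.000e-04  9.200e-03  6.363e-01] rot frac [-0.0028 -0.0003 -0.0011]
{'time': 17.23, 'tool_pos': [577.88, 184.64, 394.45], 'tcp_rot': [-179.87, -0.01, 109.65], 'ft_force': [-0.45, 0.77, 0.18], 'finger_gap': 67.32}
```

View pics/w12.png

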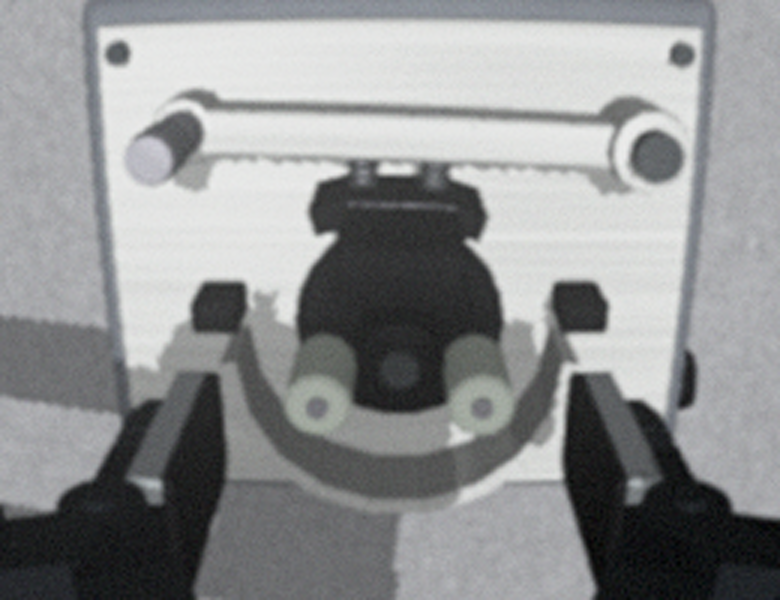

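The gauge is still seated at (400,207), turned about 1.3° with the shoe. I match that yaw, descend and grip.

```bash

python3 -m jog '[{"tx":0,"ty":0.009,"tz":0.15,"ax":0,"ay":0,"az":0.033,"hand":0.8},{"tx":0,"ty":0.009,"tz":0.3,"ax":0,"ay":0,"az":0.033,"hand":0.8},{"tx":0,"ty":0.009,"tz":0.45,"ax":0,"ay":0,"az":0.033,"hand":0.8},{"tx":0,"ty":0.009,"tz":0.55,"ax":0,"ay":0,"az":0.033,"hand":0.8},{"tx":0,"ty":0.009,"tz":0.6,"ax":0,"ay":0,"az":0.033,"hand":0.8}]';python3 -m jog '[{"tx":0,"ty":0,"tz":0,"ax":0,"ay":0,"az":0,"hand":0.8},{"tx":0,"ty":0,"tz":0,"ax":0,"ay":0,"az":0,"hand":0.8}]';python3 g.py to 579 185 299.5 108.1;python3 - <<'E'
from h import *
from bench import *
s=snapshot("wrist");st=sense();np.savez("pics/w13.npz",**s);crop(s,130,390,150,384,3,"pics/w13.png");print(st["tool_pos"],st["tcp_rot"],st["ft_force"])
q=tcloud(s);H=(-s["R"].T@s["t"])[2]+31;w=H-q[...,2];print("H",H)
m=(w>151)&(w<162)&(abs(q[...,0])<12)&(abs(q[...,1])<25);r=cv2.minAreaRect(q[m][:,:2].astype(np.float32));print("grip top",m.sum(),np.median(w[m]),r)
E
```

```text
time: 17.65
tool_pos: [577.2, 185.9, 302.8]
tcp_rot: [-179.8, -0.0, 108.3]
ft_force: [-0.6, -0.2, 0.3]
finger_gap: 68.3
time: 17.82
tool_pos: [578.7, 185.9, 306.2]
tcp_rot: [-180.0, -0.0, 108.3]
ft_force: [0.1, -0.4, 0.9]
finger_gap: 68.3
shift frac [-0.0062  0.0004  0.0449] rot frac [-0.0001 -0.      0.0035]
{'time': 17.82, 'tool_pos': [578.65, 185.86, 306.24], 'tcp_rot': [-179.99, -0.0, 108.26], 'ft_force': [0.15, -0.44, 0.94], 'finger_gap': 68.3}
[579.12770991 185.82790681 307.1785497 ] [1.79909522e+02 8.20882586e-03 1.08247737e+02] [-0.38169521 -0.34185079  0.16309722]
H 306.3712105606275
grip top 2304 155.51217521695625 ((-1.3943185806274414, 1.00762939453125), (18.238956451416016, 34.295989990234375), 1.1435693502426147)
```

View pics/w13.png

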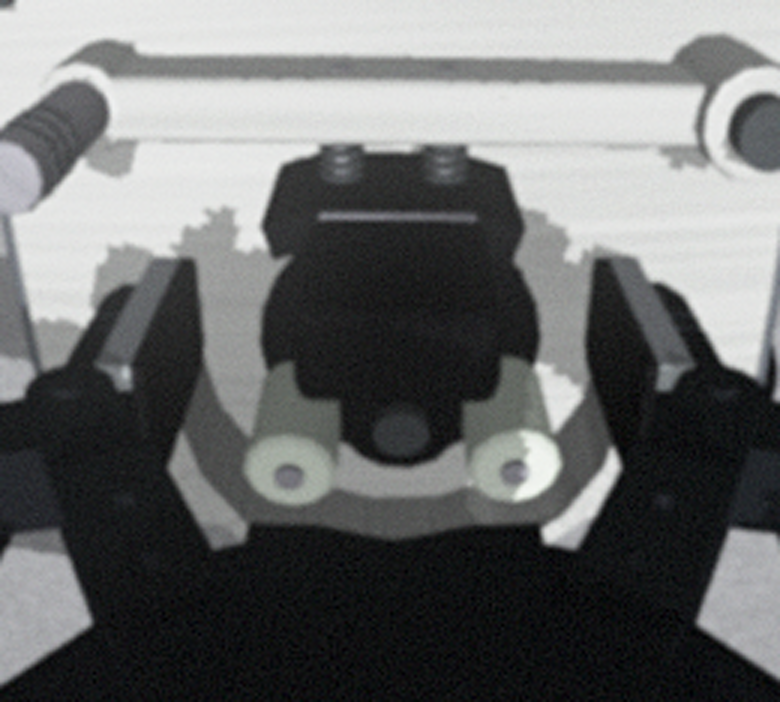

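```bash

python3 -m jog '[{"tx":-0.008,"ty":0,"tz":0.03,"ax":0,"ay":0,"az":0.01,"hand":0.8},{"tx":-0.008,"ty":0,"tz":0.047,"ax":0,"ay":0,"az":0.01,"hand":0.8},{"tx":-0.008,"ty":0,"tz":0.047,"ax":0,"ay":0,"az":0.01,"hand":0.8},{"tx":-0.008,"ty":0,"tz":0.047,"ax":0,"ay":0,"az":0.01,"hand":0.8}]';python3 -m jog '[{"tx":0,"ty":0,"tz":0,"ax":0,"ay":0,"az":0,"hand":0.5},{"tx":0,"ty":0,"tz":0,"ax":0,"ay":0,"az":0,"hand":0.4},{"tx":0,"ty":0,"tz":0,"ax":0,"ay":0,"az":0,"hand":0.3},{"tx":0,"ty":0,"tz":0,"ax":0,"ay":0,"az":0,"hand":0.2},{"tx":0,"ty":0,"tz":0,"ax":0,"ay":0,"az":0,"hand":0.1}]' 40;python3 -m jog '[{"tx":0,"ty":0,"tz":0,"ax":0,"ay":0,"az":0,"hand":0.1},{"tx":0,"ty":0,"tz":0,"ax":0,"ay":0,"az":0,"hand":0.1}]';python3 f.py 4
```

```text
time: 18.2
tool_pos: [579.5, 184.2, 298.9]
tcp_rot: [180.0, 0.0, 107.8]
ft_force: [0.4, -1.0, 0.2]
finger_gap: 68.3
time: 18.62
tool_pos: [579.6, 184.3, 299.1]
tcp_rot: [180.0, 0.0, 107.8]
ft_force: [0.7, 0.5, 2.1]
finger_gap: 33.0
time: 18.78
tool_pos: [579.6, 184.3, 299.1]
tcp_rot: [180.0, 0.0, 107.8]
ft_force: [-0.7, -0.2, 1.5]
finger_gap: 33.5
push(N) [ 0.69  0.58 -0.44  0.94] mean 0.44 side -0.11 z [2.5 3.1 3.8 2.9] pos n -21.86 z 299.09 t 18.98
```

```bash

python3 -m jog '[{"tx":0,"ty":0,"tz":-0.01,"ax":0,"ay":0,"az":0,"hand":0.1},{"tx":0,"ty":0,"tz":-0.02,"ax":0,"ay":0,"az":0,"hand":0.1},{"tx":0,"ty":0,"tz":-0.03,"ax":0,"ay":0,"az":0,"hand":0.1}]';python3 -m jog '[{"tx":0,"ty":0,"tz":-0.01,"ax":0,"ay":0,"az":0,"hand":0.1},{"tx":0,"ty":0,"tz":-0.02,"ax":0,"ay":0,"az":0,"hand":0.1},{"tx":0,"ty":0,"tz":-0.03,"ax":0,"ay":0,"az":0,"hand":0.1}]';python3 f.py 3;python3 -m jog '[{"tx":0,"ty":0,"tz":-0.01,"ax":0,"ay":0,"az":0,"hand":0.1},{"tx":0,"ty":0,"tz":-0.02,"ax":0,"ay":0,"az":0,"hand":0.1},{"tx":0,"ty":0,"tz":-0.03,"ax":0,"ay":0,"az":0,"hand":0.1}]';python3 f.py 3
```

```text
time: 19.23
tool_pos: [579.0, 184.1, 302.1]
tcp_rot: [-179.9, -0.0, 107.8]
ft_force: [0.6, -0.1, -6.5]
finger_gap: 33.6
time: 19.48
tool_pos: [579.1, 184.2, 307.4]
tcp_rot: [-179.9, -0.0, 107.8]
ft_force: [-0.3, -0.8, -5.8]
finger_gap: 33.5
push(N) [-0.43 -0.8  -0.72] mean -0.65 side -1.94 z [-3.6 -3.  -2.3] pos n -21.85 z 307.90 t 19.63
time: 19.88
tool_pos: [579.5, 184.2, 312.5]
tcp_rot: [180.0, 0.0, 107.8]
ft_force: [0.7, -1.2, -5.1]
finger_gap: 33.4
push(N) [-0.32 -1.28 -0.47] mean -0.69 side -1.49 z [-4.6 -1.  -2.1] pos n -21.85 z 312.89 t 20.03
```

While moving, the drag is about 5–6.5 N less ~1.1 N of weight, so roughly 4.5 N of steady drag: light but definite, and consistent with a nip of 4–5 N. I keep drawing it straight up and out.

```bash

python3 -m jog '[{"tx":0,"ty":0,"tz":-0.012,"ax":0,"ay":0,"az":0,"hand":0.1},{"tx":0,"ty":0,"tz":-0.024,"ax":0,"ay":0,"az":0,"hand":0.1},{"tx":0,"ty":0,"tz":-0.036,"ax":0,"ay":0,"az":0,"hand":0.1},{"tx":0,"ty":0,"tz":-0.048,"ax":0,"ay":0,"az":0,"hand":0.1},{"tx":0,"ty":0,"tz":-0.06,"ax":0,"ay":0,"az":0,"hand":0.1}]';python3 -m jog '[{"tx":0,"ty":0,"tz":-0.02,"ax":0,"ay":0,"az":0,"hand":0.1},{"tx":0,"ty":0,"tz":-0.05,"ax":0,"ay":0,"az":0,"hand":0.1},{"tx":0,"ty":0,"tz":-0.1,"ax":0,"ay":0,"az":0,"hand":0.1},{"tx":0,"ty":0,"tz":-0.2,"ax":0,"ay":0,"az":0,"hand":0.1},{"tx":0,"ty":0,"tz":-0.4,"ax":0,"ay":0,"az":0,"hand":0.1}]';python3 -m jog '[{"tx":0,"ty":0,"tz":-0.05,"ax":0,"ay":0,"az":0,"hand":0.1},{"tx":0,"ty":0,"tz":-0.05,"ax":0,"ay":0,"az":0,"hand":0.1},{"tx":0,"ty":0,"tz":-0.05,"ax":0,"ay":0,"az":0,"hand":0.1}]';python3 f.py 3;python3 - <<'E'
from h import *
from bench import *
s=snapshot("wrist");st=sense();np.savez("pics/w14.npz",**s);crop(s,130,390,100,320,3,"pics/w14.png");print(st["tool_pos"],st["tcp_rot"],st["ft_force"])
q=tcloud(s)
for v in range(208,228): print(v,np.round(np.nanmedian(q[v,255:270],axis=0),1).tolist(),end=';')
E
python3 g.py to 533.5 -181 395 80.2
```

```text
time: 20.45
tool_pos: [579.5, 184.3, 321.6]
tcp_rot: [180.0, 0.0, 107.8]
ft_force: [0.5, -1.3, -3.5]
finger_gap: 33.1
time: 20.87
tool_pos: [578.5, 184.2, 379.0]
tcp_rot: [-179.7, -0.0, 107.8]
ft_force: [0.9, 0.6, -1.1]
finger_gap: 33.4
time: 21.12
tool_pos: [579.7, 184.4, 389.6]
tcp_rot: [179.9, 0.0, 107.8]
ft_force: [-0.8, -0.4, -2.5]
finger_gap: 33.1
push(N) [-0.25  0.38  0.76] mean 0.3 side -0.26 z [-2.  -1.  -1.2] pos n -21.76 z 387.39 t 21.27
[579.01682586 184.19233534 386.85423485] [-1.79835865e+02 -1.72268508e-02  1.07768484e+02] [ 0.54272088 -0.49814096 -1.44726928]
208 [-16.5, 1.3, 270.9];209 [-17.6, 1.4, 271.3];210 [-18.5, 0.9, 271.2];211 [-19.5, 1.4, 271.2];212 [-20.4, 1.4, 271.3];213 [-21.7, 1.4, 272.0];214 [0.5, 1.1, 216.2];215 [1.3, 1.1, 212.4];216 [1.2, 1.1, 211.0];217 [1.2, 1.1, 209.3];218 [1.1, 1.1, 207.8];219 [1.1, 1.1, 206.3];220 [1.2, 1.1, 204.4];221 [1.2, 1.4, 202.8];222 [1.2, 1.1, 201.4];223 [8.8, 1.0, 182.9];224 [9.0, 1.0, 181.1];225 [8.4, 1.0, 181.1];226 [8.6, 1.0, 179.2];227 [8.6, 1.0, 178.0];shift frac [-2.2259 -1.0321 -0.052 ] rot frac [-3.700e-03  5.000e-04  6.126e-01]
{'time': 21.32, 'tool_pos': [579.02, 184.19, 386.85], 'tcp_rot': [-179.84, -0.02, 107.77], 'ft_force': [0.54, -0.5, -1.45], 'finger_gap': 33.5}
```

View pics/w14.png

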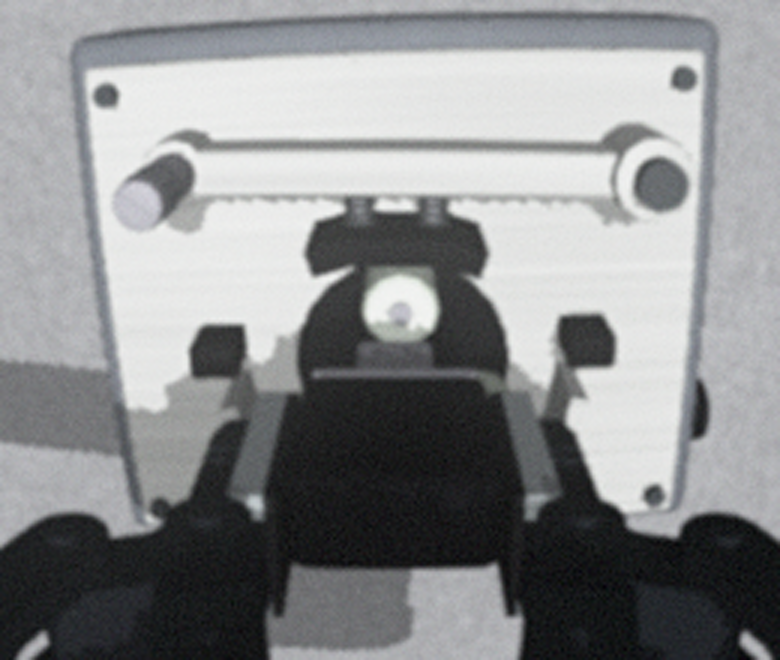

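The gauge sits in the hand almost exactly as when it was first picked (blade front at 1.2, was 1.45). I return to the stand.

```bash
python3 -m jog '[{"tx":-0.15,"ty":-0.07,"tz":0,"ax":0,"ay":0,"az":0.08,"hand":0.1},{"tx":-0.35,"ty":-0.16,"tz":0,"ax":0,"ay":0,"az":0.2,"hand":0.1},{"tx":-0.57,"ty":-0.27,"tz":0,"ax":0,"ay":0,"az":0.33,"hand":0.1},{"tx":-0.8,"ty":-0.38,"tz":0,"ax":0,"ay":0,"az":0.47,"hand":0.1},{"tx":-1,"ty":-0.48,"tz":0,"ax":0,"ay":0,"az":0.61,"hand":0.1}]';python3 g.py to 533.5 -181 385 80.2
```

```text
time: 21.73
tool_pos: [555.9, 17.7, 387.4]
tcp_rot: [-179.9, 0.0, 80.0]
ft_force: [1.1, 0.2, -0.4]
finger_gap: 33.4
shift frac [-1.3307  0.0826  0.017 ] rot frac [-0.0024  0.0008 -0.0038]
{'time': 21.73, 'tool_pos': [555.85, 17.73, 387.45], 'tcp_rot': [-179.89, 0.04, 80.03], 'ft_force': [1.06, 0.2, -0.4], 'finger_gap': 33.36}
```

```bash
python3 -m jog '[{"tx":-0.22,"ty":0.02,"tz":0,"ax":0,"ay":0,"az":0,"hand":0.1},{"tx":-0.45,"ty":0.04,"tz":0,"ax":0,"ay":0,"az":0,"hand":0.1},{"tx":-0.7,"ty":0.06,"tz":0,"ax":0,"ay":0,"az":0,"hand":0.1},{"tx":-0.9,"ty":0.08,"tz":0,"ax":0,"ay":0,"az":0,"hand":0.1},{"tx":-1,"ty":0.08,"tz":0,"ax":0,"ay":0,"az":0,"hand":0.1}]';python3 -m jog '[{"tx":-0.06,"ty":0,"tz":0.1,"ax":0,"ay":0,"az":0,"hand":0.1},{"tx":-0.12,"ty":0,"tz":0.25,"ax":0,"ay":0,"az":0,"hand":0.1},{"tx":-0.12,"ty":0,"tz":0.4,"ax":0,"ay":0,"az":0,"hand":0.1},{"tx":-0.12,"ty":0,"tz":0.4,"ax":0,"ay":0,"az":0,"hand":0.1},{"tx":-0.12,"ty":0,"tz":0.4,"ax":0,"ay":0,"az":0,"hand":0.1}]';python3 -m jog '[{"tx":0,"ty":0,"tz":0,"ax":0,"ay":0,"az":0,"hand":0.1},{"tx":0,"ty":0,"tz":0,"ax":0,"ay":0,"az":0,"hand":0.1}]';python3 - <<'E'
from h import *
from bench import *
s=snapshot("wrist");st=sense();np.savez("pics/w15.npz",**s);crop(s,160,360,140,300,4,"pics/w15.png");print(st["tool_pos"],st["tcp_rot"],st["ft_force"])
E
python3 g.py to 533.5 -181 275 80.2
```

```text
time: 22.15
tool_pos: [542.5, -133.8, 387.5]
tcp_rot: [-179.9, 0.1, 80.2]
ft_force: [0.4, -0.7, -0.6]
finger_gap: 33.5
time: 22.57
tool_pos: [539.3, -147.9, 326.5]
tcp_rot: [-179.7, -0.1, 80.3]
ft_force: [0.4, -0.2, -1.0]
finger_gap: 33.6
time: 22.73
tool_pos: [540.8, -148.0, 330.5]
tcp_rot: [179.9, 0.0, 80.3]
ft_force: [0.7, 0.4, 0.4]
finger_gap: 33.5
[ 540.89544093 -148.00724909  330.64744488] [1.79845059e+02 2.91197856e-02 8.03535487e+01] [-0.3341333  -0.17108446 -1.45053668]
shift frac [-0.2249 -0.0128  0.3711] rot frac [0.0034 0.0006 0.0034]
{'time': 22.78, 'tool_pos': [540.9, -148.01, 330.65], 'tcp_rot': [179.85, 0.03, 80.35], 'ft_force': [-0.33, -0.17, -1.45], 'finger_gap': 33.36}
```

View pics/w15.png

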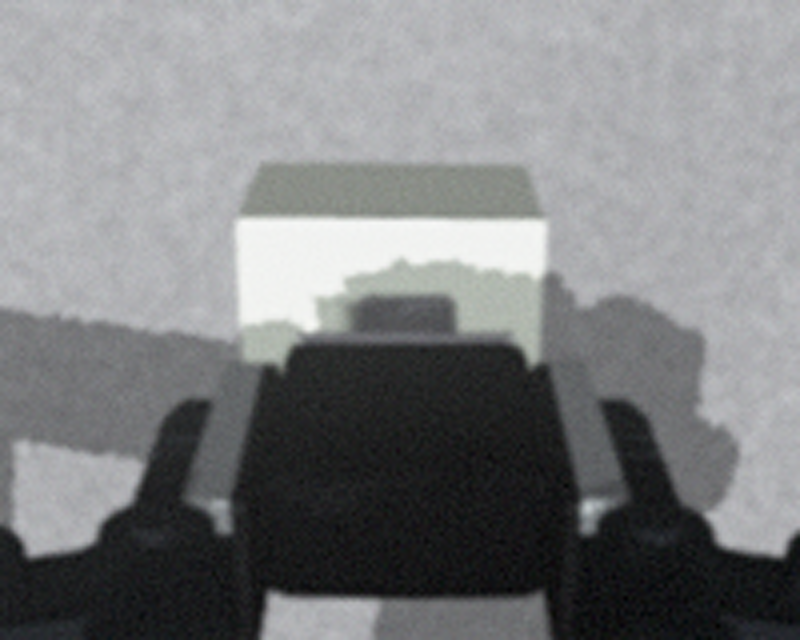

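```bash
python3 - <<'E'
from h import *
s=load("w15");H=(-s["R"].T@s["t"])[2]+31;print(H)
f=lambda uv,z:np.round(tray(s,np.array(uv)/4+[160,140]-.375,z),1).tolist()
print("front edge",f([[237,217],[547,217]],H-46)); print("blade tip",f([[356,297],[455,297]],216.9))
q=tcloud(s)
for cu in (230,262,285):
  for v in (188,190,191,192,193,194,195,196,197,198,200): print(v,np.round(np.nanmedian(q[v,cu-2:cu+3],axis=0),1).tolist(),end=';')
  print()
for v in range(212,224): print(v,np.round(np.nanmedian(q[v,255:270],axis=0),1).tolist(),end=';')
E
```

```text
330.6059741360182
front edge [[-8.3, -37.7, 284.6], [-8.2, 32.5, 284.6]]
blade tip [[0.3, -7.9, 216.9], [0.3, 8.8, 216.9]]
188 [-8.8, -29.5, 303.9];190 [-8.6, -28.8, 297.1];191 [-8.7, -28.6, 294.2];192 [-8.4, -28.2, 290.5];193 [-8.9, -28.0, 288.9];194 [-8.7, -27.5, 285.5];195 [-9.3, -27.6, 284.6];196 [-10.3, -27.6, 284.6];197 [-11.2, -27.7, 284.5];198 [-12.3, -28.1, 284.9];200 [-14.2, -27.8, 284.8];
188 [-8.9, 1.5, 304.3];190 [-8.9, 1.4, 298.2];191 [-9.1, 1.4, 295.5];192 [-8.8, 1.4, 291.7];193 [-8.9, 1.4, 289.3];194 [-9.0, 1.4, 286.5];195 [-9.3, 1.4, 284.6];196 [-10.2, 1.4, 284.4];197 [-11.4, 1.4, 285.2];198 [-12.4, 1.4, 285.2];200 [-14.2, 1.4, 284.9];
188 [-9.3, 23.6, 305.6];190 [-9.1, 23.2, 298.7];191 [-9.0, 23.0, 295.2];192 [-9.2, 22.9, 293.0];193 [-9.1, 22.5, 289.7];194 [-9.3, 22.3, 287.5];195 [-9.1, 22.1, 284.0];196 [-10.4, 22.1, 285.1];197 [-11.3, 22.1, 284.8];198 [-12.4, 22.3, 285.3];200 [-14.2, 22.3, 284.8];
212 [-25.9, 1.4, 284.8];213 [-26.9, 1.4, 284.7];214 [0.7, 1.1, 215.5];215 [1.1, 1.1, 212.9];216 [1.1, 1.1, 211.1];217 [1.2, 1.1, 209.2];218 [1.1, 1.1, 207.9];219 [1.2, 1.1, 206.1];220 [1.1, 1.1, 204.6];221 [1.1, 1.1, 203.0];222 [1.1, 1.1, 201.5];223 [8.9, 1.3, 182.6];
```

```bash
python3 -m jog '[{"tx":-0.1,"ty":-0.01,"tz":0,"ax":0,"ay":0,"az":0,"hand":0.1},{"tx":-0.2235,"ty":-0.0175,"tz":0.1,"ax":0,"ay":0,"az":0,"hand":0.1},{"tx":-0.2235,"ty":-0.0175,"tz":0.25,"ax":0,"ay":0,"az":0,"hand":0.1},{"tx":-0.2235,"ty":-0.0175,"tz":0.37,"ax":0,"ay":0,"az":0,"hand":0.1},{"tx":-0.2235,"ty":-0.0175,"tz":0.37,"ax":0,"ay":0,"az":0,"hand":0.1}]';python3 -m jog '[{"tx":0,"ty":0,"tz":0,"ax":0,"ay":0,"az":0,"hand":0.1},{"tx":0,"ty":0,"tz":0,"ax":0,"ay":0,"az":0,"hand":0.1},{"tx":0,"ty":0,"tz":0,"ax":0,"ay":0,"az":0,"hand":0.1}]';python3 - <<'E'
from h import *
from bench import *
s=snapshot("wrist");st=sense();np.savez("pics/w16.npz",**s);crop(s,160,360,140,300,4,"pics/w16.png");print(st["tool_pos"],st["tcp_rot"],st["ft_force"])
q=tcloud(s)
for cu in (230,262,285):
  for v in range(172,182): print(v,np.round(np.nanmedian(q[v,cu-2:cu+3],axis=0),1).tolist(),end=';')
  print()
for v in range(203,224): print(v,np.round(np.nanmedian(q[v,255:270],axis=0),1).tolist(),end=';')
E
```

```text
time: 23.2
tool_pos: [530.9, -180.3, 270.4]
tcp_rot: [-179.7, -0.1, 80.3]
ft_force: [-1.5, 0.6, -1.5]
finger_gap: 33.1
time: 23.45
tool_pos: [532.9, -180.9, 275.6]
tcp_rot: [179.8, 0.0, 80.3]
ft_force: [-0.1, -0.3, -1.2]
finger_gap: 33.2
[ 532.84083983 -180.86800064  275.39056783] [1.79820807e+02 4.76973090e-02 8.03438484e+01] [-0.39586987  0.23659921 -0.84775153]
172 [25.2, -21.5, 233.3];173 [25.2, -21.1, 230.6];174 [24.8, -21.0, 229.5];175 [24.0, -21.0, 229.9];176 [23.1, -21.1, 230.5];177 [22.5, -21.1, 229.8];178 [21.8, -21.2, 230.0];179 [21.2, -21.1, 229.3];180 [20.4, -21.1, 229.9];181 [19.6, -21.2, 229.9];
172 [24.7, 1.1, 235.2];173 [24.8, 1.1, 232.0];174 [24.8, 1.1, 229.5];175 [24.0, 1.1, 229.8];176 [23.2, 1.1, 230.0];177 [22.6, 1.1, 229.5];178 [21.8, 1.1, 229.8];179 [21.0, 1.1, 230.2];180 [20.3, 1.1, 230.0];181 [19.6, 1.1, 229.8];
172 [24.7, 17.5, 235.5];173 [24.8, 17.2, 232.3];174 [24.7, 17.1, 229.9];175 [24.0, 17.0, 229.8];176 [23.2, 17.1, 229.9];177 [22.7, 17.1, 229.3];178 [21.8, 17.1, 229.9];179 [21.1, 17.1, 229.8];180 [20.2, 17.2, 230.4];181 [19.7, 17.2, 229.8];
203 [-3.6, 1.2, 248.6];204 [-3.6, 1.2, 246.3];205 [-3.7, 1.2, 244.3];206 [-3.5, 1.2, 241.7];207 [-3.6, 1.2, 239.8];208 [-3.8, 1.2, 238.2];209 [-3.7, 1.2, 235.9];210 [-3.7, 1.2, 233.9];211 [-3.7, 0.8, 231.9];212 [-4.0, 1.2, 230.9];213 [-4.8, 1.2, 230.8];214 [0.5, 1.1, 216.2];215 [1.3, 1.1, 212.5];216 [1.3, 1.1, 210.9];217 [1.3, 1.1, 209.2];218 [1.2, 1.1, 207.5];219 [1.3, 1.1, 205.7];220 [1.0, 1.1, 204.8];221 [1.1, 1.1, 203.0];222 [1.2, 1.1, 201.3];223 [9.0, 1.0, 182.4];
```

View pics/w16.png

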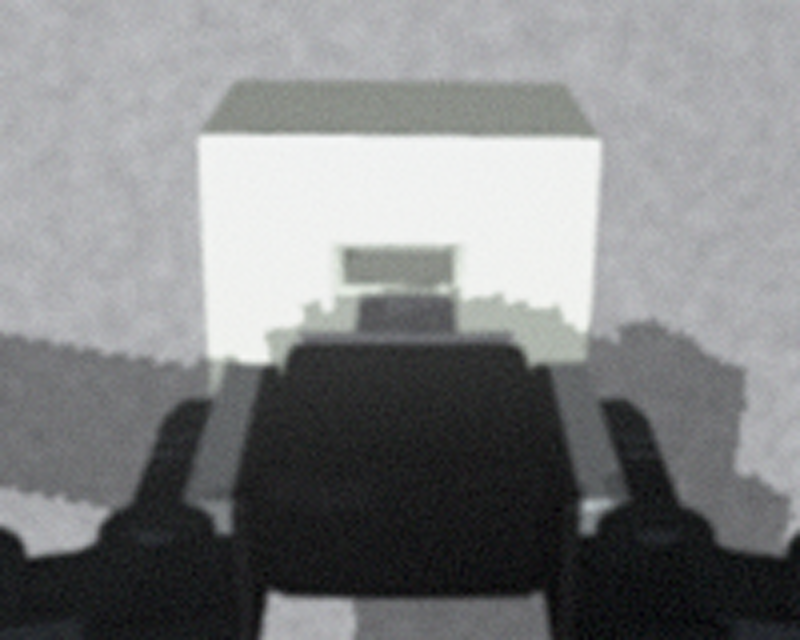

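The slot is visible directly ahead of the blade. Its far wall is at x=−3.6, so its centre is about −0.1 against the blade's −0.3, and it sits 1 mm toward −y. I correct and lower.

```bash
python3 -m jog '[{"tx":0.001,"ty":-0.006,"tz":0.04,"ax":0,"ay":0,"az":0,"hand":0.1},{"tx":0.001,"ty":-0.006,"tz":0.08,"ax":0,"ay":0,"az":0,"hand":0.1},{"tx":0.001,"ty":-0.006,"tz":0.12,"ax":0,"ay":0,"az":0,"hand":0.1},{"tx":0.001,"ty":-0.006,"tz":0.14,"ax":0,"ay":0,"az":0,"hand":0.1},{"tx":0.001,"ty":-0.006,"tz":0.14,"ax":0,"ay":0,"az":0,"hand":0.1}]';python3 f.py 2;python3 -m jog '[{"tx":0,"ty":0,"tz":0.04,"ax":0,"ay":0,"az":0,"hand":0.1},{"tx":0,"ty":0,"tz":0.08,"ax":0,"ay":0,"az":0,"hand":0.1},{"tx":0,"ty":0,"tz":0.12,"ax":0,"ay":0,"az":0,"hand":0.1},{"tx":0,"ty":0,"tz":0.15,"ax":0,"ay":0,"az":0,"hand":0.1},{"tx":0,"ty":0,"tz":0.15,"ax":0,"ay":0,"az":0,"hand":0.1}]';python3 f.py 3
```

```text
time: 23.92
tool_pos: [530.7, -180.3, 250.9]
tcp_rot: [-179.9, -0.0, 80.3]
ft_force: [0.4, -0.0, -0.9]
finger_gap: 33.3
push(N) [0.24 0.4 ] mean 0.32 side -0.49 z [-1.7 -0.7] pos n -348.79 z 251.65 t 24.02
time: 24.43
tool_pos: [531.0, -180.4, 229.3]
tcp_rot: [-180.0, -0.0, 80.3]
ft_force: [-0.0, -0.3, -1.0]
finger_gap: 33.6
push(N) [-0.08  0.38 -0.47] mean -0.06 side 0.01 z [-0.9 -1.6 -1.6] pos n -348.89 z 229.33 t 24.58
```

```bash
python3 -m jog '[{"tx":0,"ty":0,"tz":0.005,"ax":0,"ay":0,"az":0,"hand":0.1},{"tx":0,"ty":0,"tz":0.005,"ax":0,"ay":0,"az":0,"hand":0.1},{"tx":0,"ty":0,"tz":0.005,"ax":0,"ay":0,"az":0,"hand":0.1}]';python3 f.py 2;python3 -m jog '[{"tx":0,"ty":0,"tz":0.004,"ax":0,"ay":0,"az":0,"hand":0.1},{"tx":0,"ty":0,"tz":0.004,"ax":0,"ay":0,"az":0,"hand":0.1},{"tx":0,"ty":0,"tz":0.004,"ax":0,"ay":0,"az":0,"hand":0.1}]';python3 f.py 2
```

```text
time: 24.83
tool_pos: [531.1, -180.5, 229.1]
tcp_rot: [-180.0, 0.0, 80.3]
ft_force: [-1.6, 0.5, -0.2]
finger_gap: 33.0
push(N) [0.69 0.7 ] mean 0.7 side -0.27 z [0.9 0.8] pos n -348.94 z 229.04 t 24.93
time: 25.18
tool_pos: [531.2, -180.5, 229.0]
tcp_rot: [180.0, 0.0, 80.3]
ft_force: [-3.2, 0.9, 6.2]
finger_gap: 33.1
push(N) [3.42 2.37] mean 2.89 side -2.42 z [6.4 5.7] pos n -348.98 z 229.04 t 25.28
```

Contact at z=229.0, matching the pick height, so the gauge is seated. I release and retreat upward.

```bash
python3 -m jog '[{"tx":0,"ty":0,"tz":0,"ax":0,"ay":0,"az":0,"hand":0.4},{"tx":0,"ty":0,"tz":0,"ax":0,"ay":0,"az":0,"hand":0.7},{"tx":0,"ty":0,"tz":0,"ax":0,"ay":0,"az":0,"hand":0.9},{"tx":0,"ty":0,"tz":0,"ax":0,"ay":0,"az":0,"hand":0.9},{"tx":0,"ty":0,"tz":0,"ax":0,"ay":0,"az":0,"hand":0.9}]';python3 -m jog '[{"tx":0,"ty":0,"tz":-0.1,"ax":0,"ay":0,"az":0,"hand":0.9},{"tx":0,"ty":0,"tz":-0.3,"ax":0,"ay":0,"az":0,"hand":0.9},{"tx":0,"ty":0,"tz":-0.55,"ax":0,"ay":0,"az":0,"hand":0.9},{"tx":0,"ty":0,"tz":-0.8,"ax":0,"ay":0,"az":0,"hand":0.9},{"tx":0,"ty":0,"tz":-1,"ax":0,"ay":0,"az":0,"hand":0.9}]';python3 -m jog '[{"tx":0.1,"ty":0,"tz":0,"ax":0,"ay":0,"az":0,"hand":0.9},{"tx":0.2,"ty":0,"tz":0,"ax":0,"ay":0,"az":0,"hand":0.9},{"tx":0.2,"ty":0,"tz":0,"ax":0,"ay":0,"az":0,"hand":0.9},{"tx":0.2,"ty":0,"tz":0,"ax":0,"ay":0,"az":0,"hand":0.9},{"tx":0.2,"ty":0,"tz":0,"ax":0,"ay":0,"az":0,"hand":0.9}]';python3 - <<'E'
from h import *
from bench import *
s=snapshot("wrist");st=sense();np.savez("pics/w17.npz",**s);crop(s,160,360,130,310,4,"pics/w17.png");print(st["tool_pos"],st["tcp_rot"],st["ft_force"],st["finger_gap"])
X=wcloud(s);z=X[...,2]
for nm,lo,hi in(("stand",42,50),("grip",80,92)):
    m=(z>lo)&(z<hi)&(abs(X[...,0]-534)<50)&(abs(X[...,1]+182)<50);q=X[m]
    r=cv2.minAreaRect(q[:,:2].astype(np.float32));print(nm,m.sum(),q.mean(0),np.median(q[:,2]),r)
t=snapshot("top");c=snapshot("scene")
cv2.imwrite("pics/top1.png",t["pixels"][:,:,::-1]);
a=load("top0");d=np.abs(t["pixels"].astype(int)-a["pixels"].astype(int)).sum(-1)
for nm,(u,v) in {"bottle":(143,183),"beaker":(140,230),"timer":(376,232)}.items(): print(nm,d[v-12:v+13,u-14:u+15].mean())
crop(c,130,430,110,310,2.6,"pics/sc1.png")
E
```

```text
time: 25.7
tool_pos: [531.1, -180.5, 228.3]
tcp_rot: [-180.0, -0.0, 80.3]
ft_force: [0.0, -0.1, -0.3]
finger_gap: 76.4
time: 26.12
tool_pos: [531.2, -180.5, 381.4]
tcp_rot: [179.9, 0.0, 80.3]
ft_force: [0.5, -0.6, 0.4]
finger_gap: 76.8
time: 26.53
tool_pos: [536.0, -151.1, 378.0]
tcp_rot: [-180.0, 0.0, 80.3]
ft_force: [-0.5, -0.0, -0.3]
finger_gap: 76.8
[ 535.99972069 -151.27528088  377.90163668] [-1.79949551e+02  9.06109514e-03  8.03110015e+01] [ 0.47427678 -0.28437855 -0.16208729] 76.69685390787727
stand 1942 [ 533.98564769 -174.76790857   45.82245178] 45.82740145100947 ((532.683349609375, -180.3876953125), (50.82011413574219, 69.27401733398438), 79.80870056152344)
grip 622 [ 531.78534476 -178.62145772   85.28016394] 85.5805435599155 ((531.67041015625, -179.34844970703125), (17.310941696166992, 31.790695190429688), 80.64249420166016)
bottle 8.489655172413793
beaker 7.961379310344827
timer 13.255172413793103
```

View pics/w17.png

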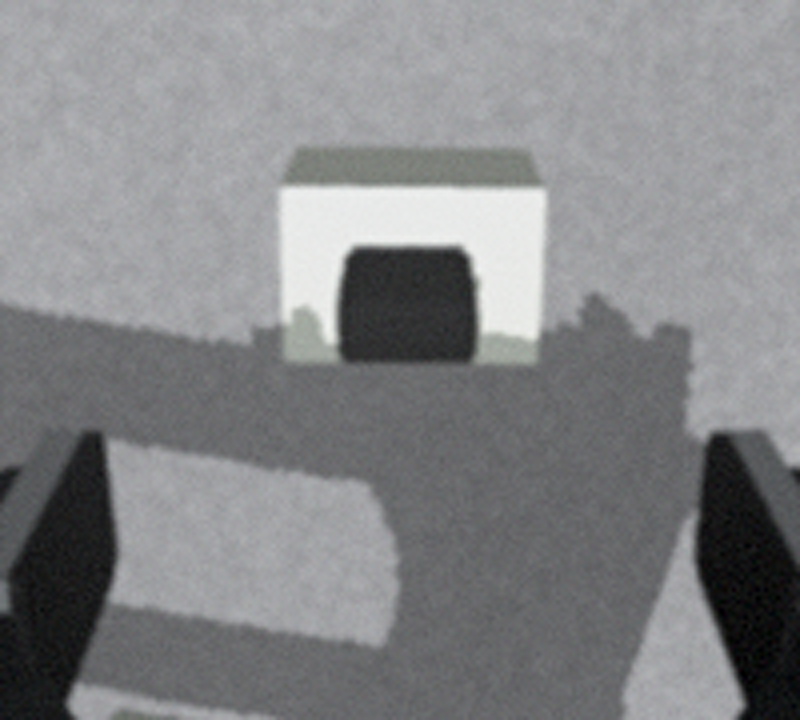

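View pics/sc1.png

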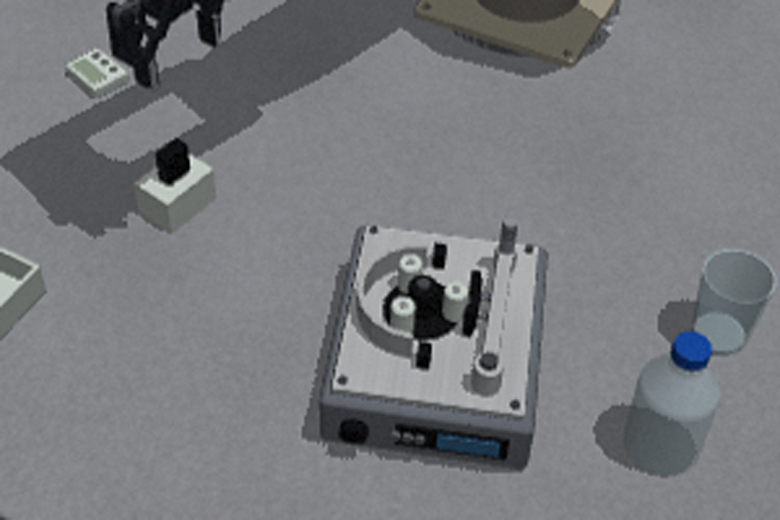

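The gauge is back in its slot and upright, with its top at 85.6 (same as before), within 1.5 mm of the stand's centre. The bottle, beaker and timer have not moved, and the hand is clear of everything.

```bash
python3 -c "
from bench import *
print(sense()['qd'].round(2)); print(hand_in())"
```

```text
[ 0.08 -0.2  -0.21  0.17 -0.    0.04]
the job is handed in; nothing more can be done
None
```

The job is done and handed in at about 26.7 s of the 66 s allowed. No verdict is reported, so what follows rests on my own readings.

- **Seating:** I took the gauge from its stand and lowered it into the gap, about 6 mm wide, until it touched down on roller and shoe. Then I let go.
- **Setting the arm:** I pushed the post in fine steps. The push held at about 7.1 N, then rose to about 9.75 N, which works out to a nip of roughly 5 N. From the post's travel I estimate the arm ended near 0.03 rad, under the 0.046 limit; I did not measure the angle directly.
- **Drag:** Drawing the gauge up took about 5 to 6.5 N. Less roughly 1.1 N of weight, that is a light but definite drag of about 4.5 N, so no correction was needed. It fell to about 2.5 N near the blade's end.
- **Return:** The gauge is fully down in its slot, at the same height as before the pick, upright and within about 1.5 mm of the stand's centre.
- **Surroundings:** The before and after pictures show no movement of the bottle, beaker or timer. I did not touch the arm after setting it.

No check failed. The wrist camera put the pump 1 to 3 mm from where the fixed cameras did, so I aligned the gap and the slot from wrist depth images instead. Single force readings scattered by about 0.8 N, so the nip and drag figures are approximate.

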